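# Trip the mixer, clear its cradle, load a pyramid of sample jars, re-arm it

## Robot

A 6-joint arm with a two-finger parallel gripper is mounted at the origin on the work surface. World frame = base frame: x ahead of the robot, y to its left, z up, the work surface at z = 0. Lengths are in m, angles in degrees, forces in N, time in s.
With the tool pointing down it reaches from about 0.4 to 0.825 m from the base axis. Payload 7 kg.
Tool frame: the origin (TCP) lies midway between the tips of the shut fingers; the grasp point (between the pads) lies 19 mm behind it; z points along the fingers, y is the direction in which the jaws open and shut (so a half turn about z gives the same grasp; the last joint's range is limited). The gripper opens to 88 mm and grips with 3 to 60 N. Pads are 19 mm wide; open, the fingers measure 130 mm over their backs; the gripper's body (78 mm by 193 mm) begins 47 mm behind the grasp point.
Start: joints at [88.299, 20.546, 0.682, 0, -70.136, -16.507], TCP at [0.211, 0.641, 0.227] pointing down, gripper open.
Joint ranges: [-176.03, 176.03], [-82.01, 121.73], [-58.28, 71.71], [-173.87, 95.51], [-174.79, -0.11], [-173.66, 173.66]. Speed limits (degrees/s): [136.94, 136.94, 172.46, 180, 180, 180].

## Interface

Orientations are given as [roll, pitch, yaw] about the fixed x, y, z axes, in that order (R = Rz(yaw) Ry(pitch) Rx(roll)).
In Python, from plant import ctrl gives the robot as it stands. The module is installed in compiled form; this text tells all that it offers.
- The arm moves only by the tool arm_command, never from a script. Its argument "targets" is a list that holds one entry, the list of rows, each a list of 7 numbers: the turn, a rotation vector about the world's x, y, z in rad, then the shift along the world's x, y, z in cm, then the opening, from 0 (shut) to 1 (fully open). A call has 1 to 8 rows; each row is the pose to reach, as a shift and turn from the pose commanded when the call began; what a row does not reach only later rows make up. A row lasts 1/12 s, in which the tool goes at most 41.7 mm and 7.16 degrees, less where a joint would pass 70% of its speed; a pose out of reach is approached as far as the arm can. A call with a gripper value outside its range is refused whole. The fingers move at their own pace and stop on an object; the grip force is fixed at half the most. Time passes only in rows, so rows that repeat a pose let the fingers close. It gives the time, the measured TCP pose, the force and the opening at its end, in the units of the state.
- ctrl.get_obs(): the state, without advancing time (a new reading comes with each control period).
- ctrl.snapshot(name): name is "side" or "top"; returns the picture (420x560x3 uint8, blue, green, red); there is no depth.
- ctrl.camera_model(name): a dict with "K" (3x3 intrinsics, pixels), "xyz" and "rotation" of the camera in the world. Camera axes: x right, y up, looking along -z (the intrinsics and any distortion apply to the point x, -y, -z); pixel columns grow to the right and rows downward; lengths in m; the calibration is good to about 2 mm. A picture is of the moment at which its call begins. camera_model takes no time and is no camera call.
- ctrl.close_job(): hands the job in, once; it reports no verdict.
The state is a dict: "clock": time; "joint_pos": joint angles; "qvel": joint speeds; "tau": joint torques, N m; "tool_pos": TCP position; "orientation": TCP orientation; "force": force on the tool from outside, world axes, zero at the start; "moment": the same for the moment, N m; "opening": finger opening in m.
Only numpy, scipy, OpenCV 4.12 (cv2) and the standard library are available. Lean on these libraries where they do the work, as an engineer would, in place of code of your own. Each camera call takes 0.05 s, during which the arm holds its last target. There are 200 camera calls.

## Task

Load the rocking mixer: first press the blue test button on its safety trip so that the lever drops, and leave it dropped while you work on the cradle. Take the culture dish off the cradle and lay it flat on the bench, then load all the sample jars as a pyramid, one lying in each of the three grooves and the rest laid in the gaps between the jars below, with their ends in line and centred on the cradle. Last, lift the lever back up until it stays up by itself, leaving the other things on the bench where they are.

Things in the scene. Friction and masses are not known exactly. Their poses are not given: they have to be found in the camera images.
- cradle: rocking mixer's fixed cradle, white and black, 112 (x) by 250 (y) mm; origin at the centre of its underside on the bench, z up. Three grooves run along its x, 77 mm apart in y: floor 20 mm above the bench, between ribs 45.6 mm apart with tops at 33 mm that stop a jar rolling. Low lips (tops at 28 mm) close the groove ends, 92 mm apart inside. Jars in neighbouring grooves are 25 mm clear of each other
- trip_unit: fixed white safety trip unit, a box 100 (x) by 150 (y) by 50 (z) mm, origin at the centre of its underside on the bench. Blue test button at its +y end, red and steel lever (bail) on its -y half
- test (a joint): travel of the blue test button: 0 released, 0.008 m fully down; springs back; 1.5 N to start, 5 N fully down. The lever lets go after about 5 mm
- test_top (a point): centre of the top face of the test button (26 mm across), 70 mm above the bench when released; press straight down
- bail (a joint): angle of the trip lever, rad: 0 = raised (it leans 0.2 rad past upright towards the unit's +x and rests there by its weight), 1.25 = dropped towards the unit's -x. If it is let go below about 0.2 it stays up; above that it falls
- bail_bar (a point): middle of the lever's round red cross bar, 12 mm across, 56 mm long along the unit's y, 48 mm clear between its two steel arms. 118 mm above the bench when raised, 80 mm when dropped. It swings 80 mm from the hinge line, which runs along the unit's y through x = 0, z = 40 mm of the unit. Can be pinched from above across the unit's x; it turns between the fingers
- jar0: lidded sample jar on its side, a cylinder 52 mm across (51 mm over its middle 32 mm, where to grip it), 80 mm long, 0.1 to 0.2 kg, blue lid at its -x end; origin at the middle of the jar, 26 mm above what it lies on, its x axis along the jar. It can roll. The jars, all alike, start in two bays (each 334 by 126 mm inside) of a flat holding tray, between rims 13 mm high. In some starts one or two are absent
- jar1: a sample jar like jar0; may be absent
- jar2: a sample jar like jar0; may be absent
- jar3: a sample jar like jar0; may be absent
- jar4: a sample jar like jar0; may be absent
- jar5: a sample jar like jar0; may be absent
- place_low0 (a point): a jar's middle when it lies in the groove at the cradle's -y side (46 mm above the bench)
- place_low1 (a point): a jar's middle when it lies in the groove at the cradle's centre (46 mm above the bench)
- place_low2 (a point): a jar's middle when it lies in the groove at the cradle's +y side (46 mm above the bench)
- place_mid0 (a point): a jar's middle when it rests on the two jars of the bottom layer, sunk into the gap and held by its weight alone, at the cradle's -y side (81 mm above the bench)
- place_mid1 (a point): a jar's middle when it rests on the two jars of the bottom layer, sunk into the gap and held by its weight alone, at the cradle's +y side (81 mm above the bench)
- place_top0 (a point): a jar's middle when it rests on both jars of the second layer, as the top of the pyramid (116 mm above the bench)
- dish: closed pale culture dish with an orange spot on its lid, a disc 60 mm across and 20 mm high, 50 g; origin at the centre of its underside, z up through the lid; starts lying on the ribs of the cradle, its underside 33 mm above the bench
- pen: green marker pen, 100 mm long; a bystander, origin at the centre of its underside; leave it where it is
- wash: white wash bottle, 160 mm tall; a bystander, origin at the centre of its underside; leave it where it is
- medium: amber bottle, 140 mm tall; a bystander, origin at the centre of its underside; leave it where it is
- tipbox: blue tip box, 85 x 120 x 65 mm; a bystander, origin at the centre of its underside; leave it where it is
- tuberack: orange tube rack, 70 x 160 x 62 mm; a bystander, origin at the centre of its underside; leave it where it is
Things that resemble listed ones, but are neither listed nor needed, are in the scene too. Leave any brown or orange look-alike of the jar3 alone.

How it is judged:
By the outcome, as a careful person would: the job done as asked, in the order asked, and still so for the second after the job is handed in, with the robot touching nothing.
Of jar0, jar1, jar2, jar3, jar4, jar5 only 4 to 6 are there at a start; the rules pass over those that are not, and their reading is None.
At some moment in a run one of jar0, jar1, jar2, jar3, jar4, jar5 may be knocked a few centimetres aside while the robot is not near it.
Once in a run the grip may slacken for a moment while it holds something.
It also fails if it takes over 210 s, if anything falls off the work surface, if the arm or the gripper's body presses on something with over 40 N, if the wrist force passes 120 N, or if a joint passes its speed limit or range.

## Working session

There is one attempt and no reset: what is moved stays moved. The work goes in short steps, Python scripts to look and compute and a tool call to move; the robot and the scene stay as the last step left them, time stands still between calls to the robot, and variables do not carry over. Pictures are saved under pics/ and viewed, about 12 in all and at most 16, crops included, and the job is handed in when it is done.

Besides the shell and the picture viewer there is one more tool, called in YAML: its name, and indented under it one key for each argument. arm_command: Moves the arm, as the interface text tells. Its arguments: {"type":"object","properties":{"targets":{"type":"array","items":{"type":"array","items":{"type":"array","items":{"type":"number"}}}}},"required":["targets"]}

```bash
mkdir -p pics; ls; cat > h.py <<'E'
import numpy as np,cv2
from plant import ctrl
def snap(n,f):
    im=np.array(ctrl.snapshot(n)); cv2.imwrite(f'pics/{f}.png',im); return im
def cam(n):
    c=ctrl.camera_model(n); R=np.array(c['rotation'])
    if R.shape!=(3,3): print(R)
    return np.array(c['K']),np.array(c['xyz']),R,c
def ray(n,u,v,z):
    K,p,R,c=cam(n); d=np.linalg.inv(K)@[u,v,1]; d=R@(d*[1,-1,-1]); return p+d*(z-p[2])/d[2]
def proj(n,P):
    K,p,R,c=cam(n); q=(R.T@(np.array(P)-p))*[1,-1,-1]; q=K@q; return q[:2]/q[2]
E
python3 - <<'E'
from h import *
for n in('top','side'):
    im=snap(n,n+'0'); print(cam(n)); 
a=cv2.imread('pics/top0.png');cv2.imwrite('pics/top0b.png',cv2.resize(a,(800,600),interpolation=cv2.INTER_CUBIC))
a=cv2.imread('pics/side0.png');cv2.imwrite('pics/side0b.png',cv2.resize(a,(800,600),interpolation=cv2.INTER_CUBIC))
print(ctrl.get_obs())
E
```

```text
pics
[ 11.21804471  -1.61271631 -88.47717096]
(array([[458.97267057,   0.        , 282.45837383],
       [  0.        , 458.97267057, 213.07876676],
       [  0.        ,   0.        ,   1.        ]]), array([0.21347426, 0.01401981, 1.58840541]), array([ 11.21804471,  -1.61271631, -88.47717096]), {'K': array([[458.97267057,   0.        , 282.45837383],
       [  0.        , 458.97267057, 213.07876676],
       [  0.        ,   0.        ,   1.        ]]), 'xyz': array([0.21347426, 0.01401981, 1.58840541]), 'rotation': array([ 11.21804471,  -1.61271631, -88.47717096])})
[ 47.91491392  -0.8495712  -37.92851113]
(array([[494.23606926,   0.        , 273.07582296],
       [  0.        , 494.23606926, 209.68457283],
       [  0.        ,   0.        ,   1.        ]]), array([-0.1526816 , -0.87524767,  1.09809796]), array([ 47.91491392,  -0.8495712 , -37.92851113]), {'K': array([[494.23606926,   0.        , 273.07582296],
       [  0.        , 494.23606926, 209.68457283],
       [  0.        ,   0.        ,   1.        ]]), 'xyz': array([-0.1526816 , -0.87524767,  1.09809796]), 'rotation': array([ 47.91491392,  -0.8495712 , -37.92851113])})
{'clock': 0.1, 'joint_pos': array([ 8.82984572e+01,  2.05886536e+01,  6.38842049e-01, -1.71689019e-02,
       -7.01348629e+01, -1.65058780e+01]), 'qvel': array([-0.07530564, -0.10405459,  0.12423193,  0.02855576, -0.03609853,
       -0.04500429]), 'tau': array([-1.42888988e-03, -5.84162307e+01,  2.93754190e+01,  7.01538742e+00,
        1.01566917e-02, -5.00689555e-05]), 'tool_pos': array([0.21081322, 0.64078118, 0.22570185]), 'orientation': array([ 1.79914229e+02, -8.58382138e-03, -1.82132605e+01]), 'force': array([-0.0785506 ,  0.33778605, -0.06120055]), 'moment': array([-0.04662989,  0.00645954, -0.0431001 ]), 'opening': 0.08744047039826876}
```

View pics/top0b.png

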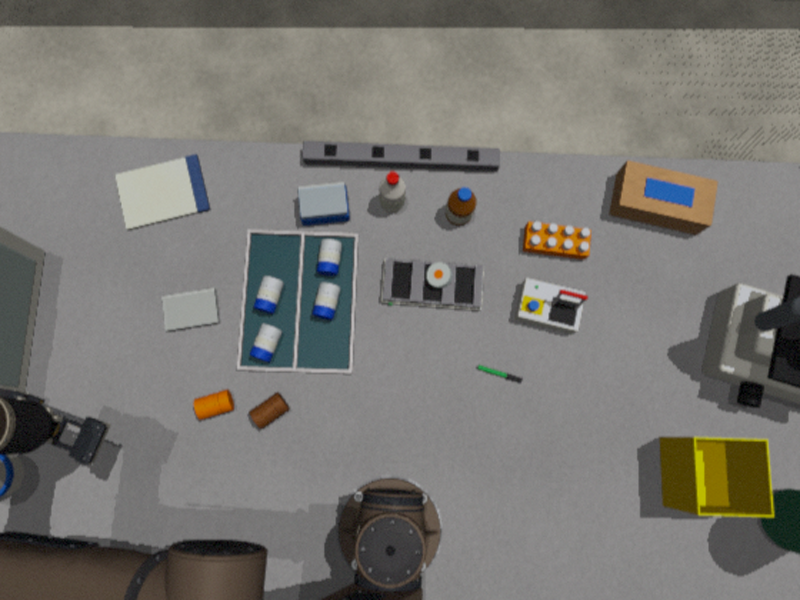

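View pics/side0b.png

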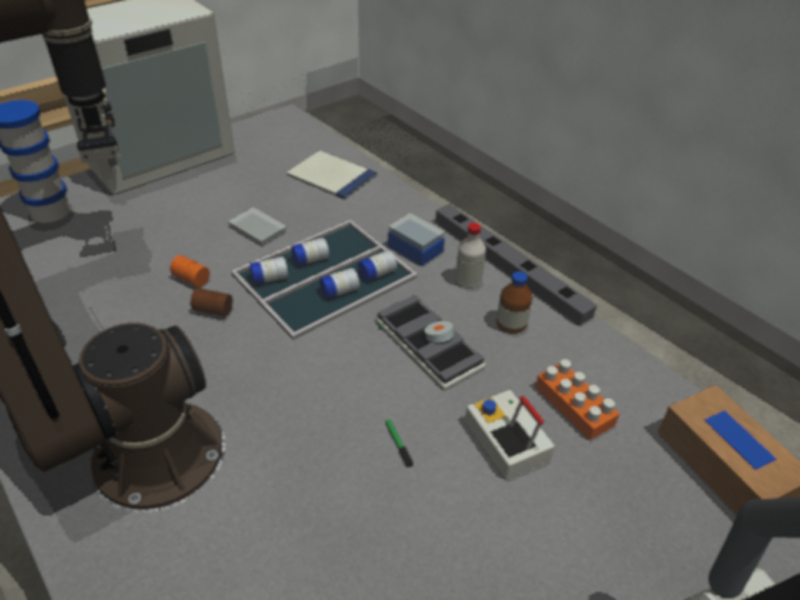

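The top view shows four white jars with blue lids in the tray, at 800×600 pixels (267,295), (266,343), (329,257) and (326,300). The orange (213,405) and brown (269,411) cylinders outside the tray are look-alikes. The dish is at (438,274) on the cradle, the trip unit is at (551,305), and its button is at (533,306).

```bash
python3 - <<'E'
s=open('h.py').read()
s=s.replace("import numpy","from scipy.spatial.transform import Rotation as Ro\nimport numpy",1)
s=s.replace("R=np.array(c['rotation'])\n    if R.shape!=(3,3): print(R)","R=Ro.from_euler('xyz',c['rotation'],degrees=True).as_matrix()")
s+='''
def blobs(m,amin=15,amax=3000):
    n,l,st,ce=cv2.connectedComponentsWithStats(m.astype(np.uint8)); return [(ce[i].round(2),st[i][4],l==i) for i in range(1,n) if amin<=st[i][4]<=amax]
def tri(ut,us):
    A=[];b=[]
    for n,u in(('top',ut),('side',us)):
        p=ray(n,*u,0);c=cam(n)[1];d=(p-c)/np.linalg.norm(p-c);M=np.eye(3)-np.outer(d,d);A.append(M);b.append(M@c)
    return np.linalg.lstsq(np.vstack(A),np.hstack(b),rcond=None)[0]
'''
open('h.py','w').write(s)
E
python3 - <<'E'
from h import *
print(proj('top',[0,0,0]),proj('side',[0.211,.641,.227]))
a=cv2.imread('pics/top0.png')
b=cv2.imread('pics/side0.png')
cv2.imwrite('pics/crop1.png',cv2.resize(a[145:275,160:420],None,fx=3,fy=3,interpolation=cv2.INTER_CUBIC))
for nm,im in(('top',a),('side',b)):
    h=cv2.cvtColor(im,cv2.COLOR_BGR2HSV);H,S,V=h[...,0].astype(int),h[...,1].astype(int),h[...,2].astype(int)
    print(nm)
    for k,m in dict(blue=(abs(H-115)<12)&(S>150)&(V>70),yellow=(abs(H-26)<6)&(S>140)&(V>90),red=((H<5)|(H>172))&(S>130),orange=(abs(H-10)<6)&(S>130)).items():
        print(k,[(tuple(c),n) for c,n,_ in blobs(m,8)])
E
```

```text
[271.44942465 370.0848841 ] [ 73.67300643 115.10201411]
top
blue [((np.float64(468.06), np.float64(134.18)), np.int32(398)), ((np.float64(324.87), np.float64(135.67)), np.int32(63)), ((np.float64(217.0), np.float64(153.33)), np.int32(9)), ((np.float64(229.15), np.float64(187.18)), np.int32(100)), ((np.float64(185.18), np.float64(213.7)), np.int32(108)), ((np.float64(372.94), np.float64(213.58)), np.int32(31)), ((np.float64(225.98), np.float64(218.19)), np.int32(109)), ((np.float64(182.28), np.float64(247.63)), np.int32(109)), ((np.float64(2.92), np.float64(331.2)), np.int32(64))]
yellow [((np.float64(367.8), np.float64(211.9)), np.int32(49)), ((np.float64(377.26), np.float64(214.92)), np.int32(39)), ((np.float64(503.11), np.float64(333.93)), np.int32(1502))]
red [((np.float64(274.42), np.float64(124.24)), np.int32(62)), ((np.float64(401.07), np.float64(205.87)), np.int32(45))]
orange [((np.float64(432.5), np.float64(129.3)), np.int32(10)), ((np.float64(318.72), np.float64(143.05)), np.int32(88)), ((np.float64(328.46), np.float64(143.67)), np.int32(48)), ((np.float64(442.25), np.float
[... 1318 characters left out ...]
, np.float64(199.21)), np.int32(80)), ((np.float64(342.14), np.float64(283.47)), np.int32(36)), ((np.float64(517.96), np.float64(307.76)), np.int32(644))]
yellow [((np.float64(334.93), np.float64(283.27)), np.int32(15)), ((np.float64(345.83), np.float64(290.57)), np.int32(65))]
red [((np.float64(331.52), np.float64(159.31)), np.int32(54)), ((np.float64(371.96), np.float64(286.63)), np.int32(73))]
orange [((np.float64(132.37), np.float64(189.12)), np.int32(372)), ((np.float64(361.97), np.float64(207.25)), np.int32(244)), ((np.float64(145.66), np.float64(208.52)), np.int32(200)), ((np.float64(306.69), np.float64(228.92)), np.int32(13)), ((np.float64(403.0), np.float64(283.03)), np.int32(984))]
```

View pics/crop1.png

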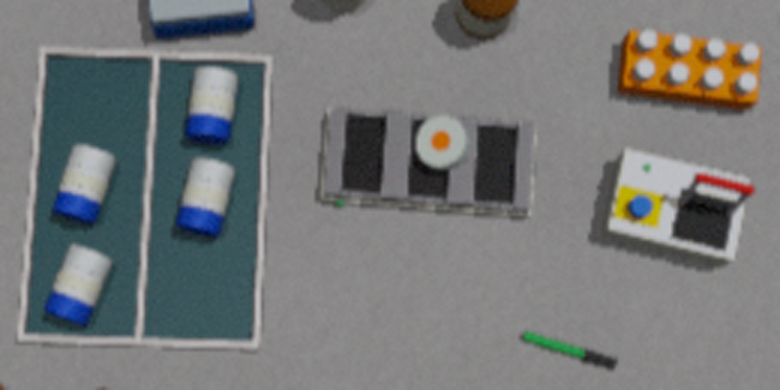

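```bash
cat > det.py <<'E'
from h import *
def jars(im,poly=None,z=.026,box=(165,160,255,265)):
    # white/cream+blue silhouettes inside tray box (x0,y0,x1,y1)
    h=cv2.cvtColor(im,cv2.COLOR_BGR2HSV);H,S,V=[h[...,i].astype(int) for i in range(3)]
    x0,y0,x1,y1=box
    M=np.zeros(H.shape,bool);M[y0:y1,x0:x1]=1
    m=M&((V>140)|((abs(H-115)<12)&(S>150)&(V>70)))
    blue=(abs(H-115)<12)&(S>150)&(V>70)
    out=[]
    for c,n,k in blobs(m,120,450):
        ks=k.astype(np.uint8)
        (u,v),(w,hh),an=cv2.minAreaRect(np.argwhere(k)[:,::-1].astype(np.float32))
        ys,xs=np.nonzero(k&blue)
        if len(xs)<10: continue
        p=ray('top',c[0],c[1],z);r=ray('top',u,v,z);q=ray('top',xs.mean(),ys.mean(),z)
        out.append((c,n,(u,v,w,hh),p[:2].round(4),r[:2].round(4),np.degrees(np.arctan2(*(p-q)[1::-1])).round(1)))
    return out
E
python3 - <<'E'
from det import *
a=cv2.imread('pics/top0.png');b=cv2.imread('pics/side0.png')
for j in jars(a): print(j)
print('button',ray('top',372.94,213.58,.07),ray('side',342.14,283.47,.07),tri((372.94,213.58),(342.14,283.47)))
print('bar',ray('top',401.07,205.87,.118),ray('side',371.96,286.63,.118),tri((401.07,205.87),(371.96,286.63)))
print('dish',ray('top',306.4,191.6,.053),ray('side',306.69,228.92,.053))
g=lambda u,v,z:ray('top',160+(u-1)/3,145+(v-1)/3,z)
print('cradle',g(325,108,.028),g(536,124,.028),g(530,216,0),g(320,202,0))
print('trip top',g(625,149,.05),g(751,178,.05),g(736,247,.05),g(610,228,.05))
A=np.vstack([cv2.resize(a[170:225,258:358],None,fx=5.5,fy=5.5,interpolation=cv2.INTER_CUBIC),cv2.resize(b[205:255,262:362],None,fx=5.5,fy=5.5,interpolation=cv2.INTER_CUBIC)])
cv2.imwrite('pics/crop2.png',A)
E
```

```text
(array([230.24, 179.45]), np.int32(298), (229.5086212158203, 178.85345458984375, 14.386896133422852, 23.841140747070312), array([0.639 , 0.1648]), array([0.6411, 0.1675]), np.float64(-5.0))
(array([187.3 , 206.06]), np.int32(320), (187.95001220703125, 205.65000915527344, 15.495159149169922, 24.033309936523438), array([0.5387, 0.3083]), array([0.5402, 0.3062]), np.float64(-11.4))
(array([227.96, 210.54]), np.int32(318), (228.17648315429688, 209.7941436767578, 15.279744148254395, 24.25356101989746), array([0.5274, 0.1673]), array([0.5301, 0.1667]), np.float64(-11.4))
(array([185.23, 239.99]), np.int32(330), (185.04998779296875, 239.3500213623047, 15.495159149169922, 24.66576385498047), array([0.4203, 0.3074]), array([0.4225, 0.3082]), np.float64(-17.2))
button [ 0.5239139  -0.32768223  0.07      ] [ 0.52582096 -0.32948375  0.07      ] [ 0.525182   -0.32857403  0.06909085]
bar [ 0.54307532 -0.41060012  0.118     ] [ 0.54731831 -0.40824404  0.118     ] [ 0.54302569 -0.40997466  0.12244227]
dish [ 0.59730988 -0.10165663  0.053     ] [ 0.59886572 -0.1017256   0.053     ]
cradle [0.6385543  0.03220844 0.028     ] [ 0.62762643 -0.21579456  0.028     ] [ 0.52290751 -0.21313676  0.        ] [0.53175736 0.03467108 0.        ]
trip top [ 0.59548575 -0.31578499  0.05      ] [ 0.56595836 -0.46151891  0.05      ] [ 0.48467255 -0.44201203  0.05      ] [ 0.5021452  -0.29765673  0.05      ]
```

View pics/crop2.png

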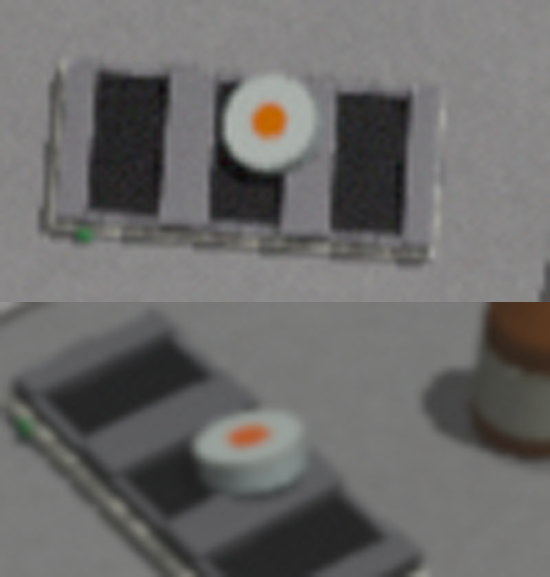

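```bash
python3 - <<'E'
from h import *
g=lambda u,v,z:ray('top',258+(u+.5)/5.5-.5,170+(v+.5)/5.5-.5,z)[:2].round(4)
print('L far',g(130,73,.02),g(130,73,.028),'near',g(126,215,.028),'left/right',g(93,143,.033),g(166,143,.033))
print('R far',g(375,92,.02),g(375,92,.028),'near',g(369,233,.028),'l/r',g(334,162,.033),g(409,162,.033))
a=cv2.imread('pics/top0.png')
gr=cv2.cvtColor(a,cv2.COLOR_BGR2GRAY)
M=np.zeros_like(gr);M[180:215,268:340]=1
for c,n,k in blobs((gr<62)&(M>0),20): print(c,n,cv2.minAreaRect(np.argwhere(k)[:,::-1].astype(np.float32)),ray('top',*c,.025))
# predicted cradle corners for guess
def frame(x,y,yaw,pts): c,s=np.cos(np.radians(yaw)),np.sin(np.radians(yaw)); return [np.array([x+c*p[0]-s*p[1],y+s*p[0]+c*p[1],p[2]]) for p in pts]
C=(0.581,-0.0905,-2.3)
box=[(sx*.056,sy*.125,z) for z in(0,.028) for sx,sy in((1,1),(1,-1),(-1,-1),(-1,1))]
for n in('top','side'):
  for P in frame(*C,box): u=proj(n,P);print(n,((u-np.array([258,170] if n=='top' else [262,205]))*5.5).round())
E
```

```text
L far [ 0.6343 -0.0146] [ 0.6322 -0.0145] near [ 0.5395 -0.0145] left/right [0.5843 0.0078] [ 0.5858 -0.0384]
R far [ 0.6271 -0.1724] [ 0.625  -0.1715] near [ 0.5328 -0.1684] l/r [ 0.577  -0.1452] [ 0.5786 -0.1929]
[280.9  195.64] 324 ((280.87353515625, 195.6441192626953), (13.03840446472168, 24.619577407836914), 4.39870548248291) [ 0.5867601  -0.01463069  0.025     ]
[301.25 202.62] 150 ((302.78936767578125, 197.44923400878906), (13.038209915161133, 24.4377384185791), 4.085616588592529) [ 0.56408458 -0.08639799  0.025     ]
[324.8 199.3] 316 ((324.87078857421875, 199.32615661621094), (12.979985237121582, 24.7396297454834), 3.1798300743103027) [ 0.5787109  -0.16878723  0.025     ]
top [55. 65.]
top [438.  93.]
top [431. 261.]
top [ 43. 233.]
top [55. 54.]
top [445.  82.]
top [437. 253.]
top [ 42. 225.]
side [149.  40.]
side [425. 294.]
side [265. 385.]
side [ -5. 114.]
side [151.   5.]
side [430. 259.]
side [268. 350.]
side [-5. 79.]
```

The cradle frame is about (0.582, −0.0915), yaw −2.4°. The trip unit's yaw is about −9°. The four tray cylinders match the jar description, white with blue lids. The brown and orange ones outside the tray are the ones to leave alone. I'll move above the button with the fingers shut.

arm_command:
  targets:
    - [[0,0,-0.35,17.5,-19.5,1,0],[0,0,-0.35,17.5,-19.5,1,0],[0,0,-0.35,17.5,-19.5,1,0],[0,0,-0.35,17.5,-19.5,1,0],[0,0,-0.35,17.5,-19.5,1,0],[0,0,-0.35,17.5,-19.5,1,0],[0,0,-0.35,17.5,-19.5,1,0]]

```text
clock: 0.68
tool_pos: [0.3882, 0.4422, 0.2368]
orientation: [180.0, -0.0, -38.4]
force: [-0.8, -0.2, 0.0]
opening: 0.0469
```

arm_command:
  targets:
    - [[0,0,-0.35,17.5,-19.5,0,0],[0,0,-0.35,17.5,-19.5,0,0],[0,0,-0.35,17.5,-19.5,0,0],[0,0,-0.35,17.5,-19.5,0,0],[0,0,-0.35,17.5,-19.5,0,0],[0,0,-0.35,17.5,-19.5,0,0],[0,0,-0.35,17.5,-19.5,0,0]]

```text
clock: 1.27
tool_pos: [0.5633, 0.2473, 0.236]
orientation: [179.9, -0.0, -58.5]
force: [-0.4, 0.6, 0.2]
opening: 0.0022
```

arm_command:
  targets:
    - [[0,0,-0.35,-1.8,-29,0,0],[0,0,-0.35,-1.8,-29,0,0],[0,0,-0.35,-1.8,-29,0,0],[0,0,-0.35,-1.8,-29,0,0],[0,0,-0.35,-1.8,-29,0,0],[0,0,-0.35,-1.8,-29,0,0],[0,0,-0.35,-1.8,-29,0,0],[0,0,-0.35,-1.8,-29,0,0]]

```text
clock: 1.93
tool_pos: [0.5416, -0.044, 0.2364]
orientation: [179.9, -0.0, -78.6]
force: [0.7, 1.1, 0.5]
opening: 0.0007
```

arm_command:
  targets:
    - [[0,0,-0.36,-1.8,-29,-10,0],[0,0,-0.36,-1.8,-29,-10,0],[0,0,-0.36,-1.8,-29,-10,0],[0,0,-0.36,-1.8,-29,-10,0],[0,0,-0.36,-1.8,-29,-10,0],[0,0,-0.36,-1.8,-29,-10,0],[0,0,-0.36,-1.8,-29,-10,0],[0,0,-0.36,-1.8,-29,-10,0]]

```text
clock: 2.6
tool_pos: [0.5232, -0.3321, 0.1338]
orientation: [179.8, 0.0, -99.1]
force: [-0.9, 0.1, -0.2]
opening: 0.0003
```

arm_command:
  targets:
    - [[0,0,0,0.1,0.3,-2.8,0],[0,0,0,0.1,0.3,-5.4,0],[0,0,0,0.1,0.3,-5.6,0],[0,0,0,0.1,0.3,-5.6,0]]

```text
clock: 2.93
tool_pos: [0.5248, -0.3253, 0.0791]
orientation: [179.8, 0.0, -99.0]
force: [-0.2, 1.0, -0.3]
opening: 0.0003
```

arm_command:
  targets:
    - [[0,0,0,0,0,-0.5,0],[0,0,0,0,0,-1.0,0],[0,0,0,0,0,-1.5,0],[0,0,0,0,0,-1.6,0],[0,0,0,0,0,-1.6,0],[0,0,0,0,0,-1.6,0]]

```text
clock: 3.43
tool_pos: [0.5271, -0.3258, 0.0656]
orientation: [-179.9, -0.0, -99.0]
force: [2.4, 1.1, 3.7]
opening: 0.0003
```

arm_command:
  targets:
    - [[0,0,0,0,0,-0.2,0],[0,0,0,0,0,-0.25,0],[0,0,0,0,0,-0.25,0],[0,0,0,0,0,-0.25,0]]

```text
clock: 3.77
tool_pos: [0.5267, -0.326, 0.0625]
orientation: [-179.9, -0.0, -99.0]
force: [4.2, 1.8, 4.6]
opening: 0.0004
```

arm_command:
  targets:
    - [[0,0,0,0,0,4,0],[0,0,0,0,0,8,0],[0,0,0,0,0,12,0],[0,0,0,0,5,15,1],[0,0,0,0,9,16,1],[0,0,0,0,13,16,1],[0,0,0,0,16,16,1],[0,0,0,0,16,16,1]]

```text
clock: 4.43
tool_pos: [0.5245, -0.1611, 0.222]
orientation: [179.9, 0.1, -98.8]
force: [-0.5, -0.6, -0.3]
opening: 0.0287
```

```bash
python3 - <<'E'
from h import *
a=snap('top','top1');b=snap('side','side1')
cv2.imwrite('pics/crop3.png',np.hstack([cv2.resize(a[180:240,350:430],None,fx=5,fy=5),cv2.resize(b[260:320,310:390],None,fx=5,fy=5)]))
for nm,im in(('top',a),('side',b)):
    h=cv2.cvtColor(im,cv2.COLOR_BGR2HSV);H,S,V=h[...,0].astype(int),h[...,1].astype(int),h[...,2].astype(int)
    for c,n,k in blobs(((H<5)|(H>172))&(S>130),8): print(nm,c,n,ray(nm,*c,.08))
E
```

```text
top [274.42 124.24] 62 [0.8282957  0.01590619 0.08      ]
top [392.89 232.2 ] 66 [ 0.46044461 -0.39182129  0.08      ]
side [334.   157.56] 9 [0.88906706 0.09095102 0.08      ]
side [341.06 307.54] 81 [ 0.46271468 -0.38967292  0.08      ]
```

View pics/crop3.png

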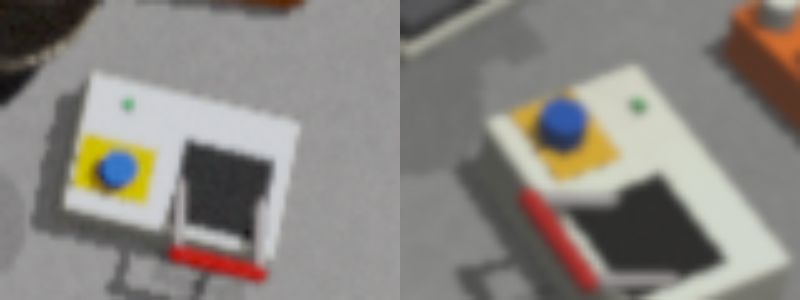

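arm_command:
  targets:
    - [[0,0,0,3,3,0,1],[0,0,0,7.2,5.8,-3,1],[0,0,0,7.2,5.8,-7,1],[0,0,0,7.2,5.8,-11,1],[0,0,0,7.2,5.8,-13,1],[0,0,0,7.2,5.8,-13,1],[0,0,0,7.2,5.8,-13,1]]

```text
clock: 5.12
tool_pos: [0.5962, -0.1094, 0.0902]
orientation: [179.7, -0.1, -99.1]
force: [0.3, -0.2, 0.7]
opening: 0.0826
```

arm_command:
  targets:
    - [[0,0,0,0,0,-0.5,1],[0,0,0,0,0,-1,1],[0,0,0,0,0,-1,1]]

```text
clock: 5.37
tool_pos: [0.5983, -0.1082, 0.083]
orientation: [-179.9, 0.0, -99.0]
force: [-0.1, 0.2, 1.2]
opening: 0.0874
```

arm_command:
  targets:
    - [[0,0,0,0,0.6,-1.5,1],[0,0,0,0,0.6,-3,1],[0,0,0,0,0.6,-4.2,1],[0,0,0,0,0.6,-4.6,1],[0,0,0,0,0.6,-4.6,1]]

```text
clock: 5.78
tool_pos: [0.5977, -0.1019, 0.0361]
orientation: [180.0, -0.0, -99.0]
force: [-0.7, 0.2, 0.2]
opening: 0.0876
```

arm_command:
  targets:
    - [[0,0,0,0,0,0,0],[0,0,0,0,0,0,0],[0,0,0,0,0,0,0],[0,0,0,0,0,0,0],[0,0,0,0,0,0,0],[0,0,0,0,0,0,0]]

```text
clock: 6.28
tool_pos: [0.5983, -0.1018, 0.0366]
orientation: [-180.0, 0.0, -99.0]
force: [-1.1, 0.6, 3.3]
opening: 0.0596
```

arm_command:
  targets:
    - [[0,0,0,0,0,3,0],[0,0,0,-3,1.5,5,0],[0,0,0,-7,3.5,5,0],[0,0,0,-10.5,5.5,5,0],[0,0,0,-14,7.3,4,0],[0,0,0,-15.8,8.2,2,0],[0,0,0,-15.8,8.2,0,0],[0,0,0,-15.8,8.2,-1.5,0]]

```text
clock: 6.95
tool_pos: [0.4387, -0.0193, 0.0208]
orientation: [-180.0, 0.0, -98.9]
force: [0.4, 0.2, -1.3]
opening: 0.0593
```

arm_command:
  targets:
    - [[0,0,0,0,0,-0.6,0],[0,0,0,0,0,-1.2,0],[0,0,0,0,0,-1.6,0],[0,0,0,0,0,-1.7,0],[0,0,0,0,0,-1.7,0]]

```text
clock: 7.37
tool_pos: [0.4402, -0.0199, 0.0045]
orientation: [-180.0, 0.0, -99.0]
force: [-2.7, 0.3, 3.9]
opening: 0.0595
```

arm_command:
  targets:
    - [[0,0,0,0,0,0,1],[0,0,0,0,0,0,1],[0,0,0,0,0,0,1],[0,0,0,0,0,3,1],[0,0,0,0,0,7,1],[0,0,0,0,0,11,0.75],[0,0,0,0,0,14,0.75],[0,0,0,0,0,14,0.75]]

```text
clock: 8.03
tool_pos: [0.4438, -0.019, 0.1505]
orientation: [-179.4, 0.2, -98.9]
force: [1.4, 1.3, -0.0]
opening: 0.0733
```

arm_command:
  targets:
    - [[0,0,0.76,2,1,0,0.75],[0,0,0.76,2,1,0,0.75],[0,0,0.76,2,1,0,0.75],[0,0,0.76,2,1,0,0.75],[0,0,0.76,2,1,0,0.75],[0,0,0.76,2,1,0,0.75],[0,0,0.76,2,1,0,0.75]]

```text
clock: 8.62
tool_pos: [0.46, -0.0099, 0.144]
orientation: [-180.0, 0.0, -55.1]
force: [0.1, -0.0, -0.3]
opening: 0.0652
```

arm_command:
  targets:
    - [[0,0,0.77,2,0,1,0.75],[0,0,0.77,2,0,1,0.75],[0,0,0.77,2,0,1,0.75],[0,0,0.77,2,0,1,0.75],[0,0,0.77,2,0,1,0.75],[0,0,0.77,2,0,1,0.75],[0,0,0.77,2,0,1,0.75]]

```text
clock: 9.2
tool_pos: [0.4799, -0.0099, 0.154]
orientation: [-180.0, 0.0, -11.2]
force: [0.7, 0.2, 1.1]
opening: 0.0658
```

```bash
python3 - <<'E'
from det import *
a=snap('top','top2');b=snap('side','side2')
for j in jars(a): print(j)
cv2.imwrite('pics/crop4.png',np.hstack([cv2.resize(a[150:280,160:350],None,fx=2.1,fy=2.1),cv2.resize(b[140:270,150:340],None,fx=2.1,fy=2.1)]))
E
```

```text
(array([230.14, 178.18]), np.int32(290), (229.989990234375, 178.07000732421875, 14.142135620117188, 22.76883888244629), array([0.6436, 0.1654]), array([0.644 , 0.1659]), np.float64(-10.5))
(array([181.69, 246.1 ]), np.int32(134), (181.25001525878906, 246.25003051757812, 16.263456344604492, 11.31370735168457), array([0.399, 0.318]), array([0.3985, 0.3195]), np.float64(15.1))
```

View pics/crop4.png

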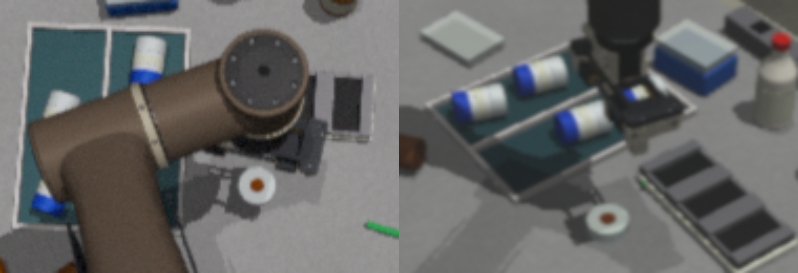

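```bash
cat >> det.py <<'E'
def lids(im,n,box):
    h=cv2.cvtColor(im,cv2.COLOR_BGR2HSV);H,S,V=[h[...,i].astype(int) for i in range(3)]
    x0,y0,x1,y1=box;M=np.zeros(H.shape,bool);M[y0:y1,x0:x1]=1
    return [(c,k,ray(n,*c,.03)[:2].round(4)) for c,k,_ in blobs(M&(abs(H-115)<12)&(S>150)&(V>70),20,140)]
SB=(160,160,275,225)
E
python3 - <<'E'
from det import *
for f in('side0','side2'): print(f,*lids(cv2.imread(f'pics/{f}.png'),'side',SB),sep='\n')
print(*lids(cv2.imread('pics/top0.png'),'top',(165,160,255,265)),sep='\n')
a=cv2.imread('pics/top0.png')
h=cv2.cvtColor(a,cv2.COLOR_BGR2HSV);H,S,V=[h[...,i].astype(int) for i in range(3)]
M=np.zeros(H.shape,bool);M[160:265,165:255]=1
for c,n,k in blobs(M&((V>140)|((abs(H-115)<12)&(S>150)&(V>70))),120,450):
    pts=np.array([ray('top',x,y,.03)[:2] for y,x in np.argwhere(k)])
    w,v=np.linalg.eigh(np.cov(pts.T));print(pts.mean(0),np.degrees(np.arctan(v[1,1]/v[0,1])), cv2.minAreaRect((pts*1000).astype(np.float32)))
E
```

```text
side0
(array([209.11, 176.73]), np.int32(63), array([0.5144, 0.3163]))
(array([257.85, 186.7 ]), np.int32(73), array([0.6172, 0.171 ]))
(array([179.13, 189.6 ]), np.int32(67), array([0.3965, 0.3175]))
(array([229.8 , 199.21]), np.int32(80), array([0.5046, 0.1745]))
side2
(array([209.09, 176.85]), np.int32(68), array([0.514 , 0.3157]))
(array([179.27, 188.84]), np.int32(55), array([0.3988, 0.3208]))
(array([229.86, 199.73]), np.int32(88), array([0.5033, 0.1722]))
(array([229.15, 187.18]), np.int32(100), array([0.6099, 0.1669]))
(array([185.18, 213.7 ]), np.int32(108), array([0.5108, 0.313 ]))
(array([225.98, 218.19]), np.int32(109), array([0.4995, 0.1723]))
(array([182.28, 247.63]), np.int32(109), array([0.3934, 0.3149]))
[0.63796172 0.16442514] -4.041809124240607 ((640.04345703125, 167.0260009765625), (50.173728942871094, 86.54502868652344), 89.38369750976562)
[0.53792859 0.30755306] -11.181456484515232 ((539.2198486328125, 304.2231140136719), (53.599098205566406, 83.81761169433594), 73.09662628173828)
[0.52670066 0.16686298] -10.748717672036959 ((529.411376953125, 166.16432189941406), (52.76290512084961, 85.28572845458984), 78.8779296875)
[0.41983098 0.30666755] -16.29736643256805 ((421.8207092285156, 306.2512512207031), (53.16915512084961, 83.58543395996094), 73.34613800048828)
```

Picture 6 shows the dish flat on the bench at about (257,185) in the crop. The jars have not moved since the first picture. I'll go to jar B, the near one in the right bay.

arm_command:
  targets:
    - [[0,0,0,1,4,0,0.75],[0,0,0,2,8,0,0.75],[0,0,0,3.5,12,0,0.75],[0,0,0,5,16,-2,0.75],[0,0,0,5,17.7,-5,0.75],[0,0,0,5,17.7,-7,0.75],[0,0,0,5,17.7,-7,0.75]]

```text
clock: 9.88
tool_pos: [0.5273, 0.167, 0.0795]
orientation: [179.7, 0.3, -11.6]
force: [-1.0, -0.2, -0.2]
opening: 0.0658
```

arm_command:
  targets:
    - [[0,0,0,0,0,-1.5,0.75],[0,0,0,0,0,-3,0.75],[0,0,0,0,0,-4.5,0.75],[0,0,0,0,0,-6,0.75],[0,0,0,0,0,-6.4,0.75],[0,0,0,0,0,-6.4,0.75],[0,0,0,0,0,-6.4,0.75]]

```text
clock: 10.47
tool_pos: [0.5305, 0.167, 0.0211]
orientation: [-180.0, -0.0, -11.4]
force: [-0.1, -0.3, 0.7]
opening: 0.0655
```

arm_command:
  targets:
    - [[0,0,0,0,0,0,0],[0,0,0,0,0,0,0],[0,0,0,0,0,0,0],[0,0,0,0,0,0,0],[0,0,0,0,0,0,0]]

```text
clock: 10.88
tool_pos: [0.5305, 0.1675, 0.0209]
orientation: [-180.0, -0.1, -11.3]
force: [-1.5, -0.8, 6.0]
opening: 0.0503
```

arm_command:
  targets:
    - [[0,0,0,0,0,2,0],[0,0,0,0,0,5,0],[0,0,0,0,0,8,0],[0,0,0,0,0,8,0],[0,0,0,0,0,8,0]]

```text
clock: 11.3
tool_pos: [0.5307, 0.1678, 0.1018]
orientation: [-179.8, -0.1, -11.3]
force: [-1.7, 0.2, -1.9]
opening: 0.0505
```

```bash
python3 - <<'E'
from det import *
b=snap('side','side3');a=snap('top','top3')
cv2.imwrite('pics/crop5.png',np.hstack([cv2.resize(b[120:230,170:300],None,fx=4,fy=4),cv2.resize(a[150:260,180:240],None,fx=4,fy=4)]))
print(*lids(b,'side',SB),sep='\n'); print(ctrl.get_obs()['opening'])
E
```

```text
(array([209.09, 176.33]), np.int32(54), array([0.5155, 0.3182]))
(array([229.79, 179.91]), np.int32(47), array([0.5618, 0.2587]))
(array([257.67, 186.99]), np.int32(84), array([0.6157, 0.1702]))
(array([179.29, 190.88]), np.int32(68), array([0.3935, 0.3114]))
0.05012665262774248
```

View pics/crop5.png

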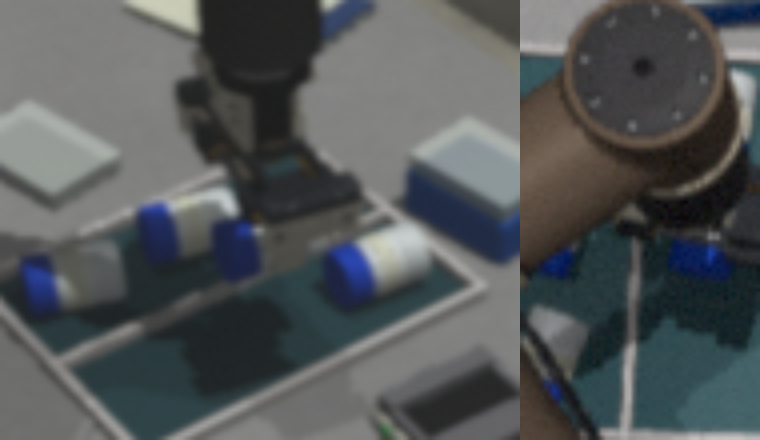

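arm_command:
  targets:
    - [[0,0,0.157,0.6,-4,1,0],[0,0,0.157,1.3,-8,1,0],[0,0,0.157,2,-12,1,0],[0,0,0.157,2.7,-16,1,0],[0,0,0.157,3.5,-20,1,0],[0,0,0.157,4.4,-23.5,1,0],[0,0,0.157,5.2,-25.9,1,0],[0,0,0.157,5.2,-25.9,0,0]]

```text
clock: 12.07
tool_pos: [0.583, -0.096, 0.0997]
orientation: [179.9, -0.0, -2.5]
force: [1.2, 0.7, -1.0]
opening: 0.0501
```

arm_command:
  targets:
    - [[0,0,0,0,0,-1,0],[0,0,0,0,0,-2,0],[0,0,0,0,0,-3,0],[0,0,0,0,0,-4,0],[0,0,0,0,0,-4.2,0],[0,0,0,0,0,-4.2,0],[0,0,0,0,0,-4.2,0]]

```text
clock: 12.65
tool_pos: [0.5821, -0.0913, 0.0581]
orientation: [180.0, 0.0, -2.3]
force: [0.2, -0.4, -1.7]
opening: 0.0505
```

```bash
python3 - <<'E'
from det import *
b=snap('side','side4');a=snap('top','top4')
cv2.imwrite('pics/crop6.png',np.hstack([cv2.resize(b[190:280,240:340],None,fx=4,fy=4),cv2.resize(a[150:240,260:360],None,fx=4,fy=4)]))
for j in jars(a): print(j)
print(*lids(b,'side',SB),sep='\n')
E
```

```text
(array([187.37, 205.65]), np.int32(342), (187.22134399414062, 205.4474334716797, 14.559781074523926, 24.887069702148438), array([0.5402, 0.3082]), array([0.5409, 0.3087]), np.float64(-13.9))
(array([184.8 , 240.41]), np.int32(335), (185.0500030517578, 239.3500213623047, 15.495159149169922, 25.298219680786133), array([0.4188, 0.3088]), array([0.4225, 0.3082]), np.float64(-14.8))
(array([208.8 , 175.64]), np.int32(50), array([0.5168, 0.3221]))
(array([257.72, 187.3 ]), np.int32(87), array([0.6149, 0.1687]))
(array([179.17, 189.74]), np.int32(69), array([0.3962, 0.3168]))
```

View pics/crop6.png

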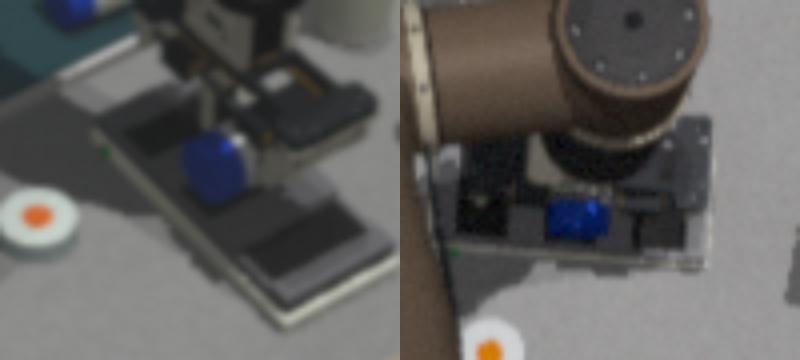

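arm_command:
  targets:
    - [[0,0,0,0,0,-0.6,0],[0,0,0,0,0,-1.2,0],[0,0,0,0,0,-1.6,0],[0,0,0,0,0,-1.6,0],[0,0,0,0,0,-1.7,0],[0,0,0,0,0,-1.7,0]]

```text
clock: 13.25
tool_pos: [0.5835, -0.0907, 0.0433]
orientation: [-179.9, -0.2, -2.3]
force: [-5.1, 9.2, 19.7]
opening: 0.0505
```

arm_command:
  targets:
    - [[0,0,0,0,0,0.4,0],[0,0,0,-0.1,0.2,0.4,0],[0,0,0,-0.1,0.2,0.4,0],[0,0,0,-0.1,0.2,0.2,0],[0,0,0,-0.1,0.2,0,0],[0,0,0,-0.1,0.2,0,0],[0,0,0,-0.1,0.2,0,0]]

```text
clock: 13.83
tool_pos: [0.5814, -0.0892, 0.0418]
orientation: [-180.0, -0.1, -2.3]
force: [-3.7, 6.6, 11.3]
opening: 0.0504
```

arm_command:
  targets:
    - [[0,0,0,0,0,0.4,0],[0,0,0,-0.1,0.15,0.4,0],[0,0,0,-0.1,0.15,0.4,0],[0,0,0,-0.1,0.15,0.2,0],[0,0,0,-0.1,0.15,-0.1,0],[0,0,0,-0.1,0.15,-0.1,0],[0,0,0,-0.1,0.15,-0.1,0]]

```text
clock: 14.42
tool_pos: [0.5808, -0.0878, 0.0402]
orientation: [-180.0, -0.1, -2.3]
force: [3.5, 3.9, 4.2]
opening: 0.0504
```

arm_command:
  targets:
    - [[0,0,0,0,0.05,-0.1,0],[0,0,0,0,0.05,-0.15,0],[0,0,0,0,0.05,-0.15,0],[0,0,0,0,0.05,-0.15,0]]

```text
clock: 14.75
tool_pos: [0.5808, -0.0876, 0.0397]
orientation: [-180.0, -0.1, -2.3]
force: [-0.4, 3.4, 12.3]
opening: 0.0503
```

arm_command:
  targets:
    - [[0,0,0,0,0,0.1,0.65],[0,0,0,0,0,0.1,0.65],[0,0,0,0,0,0.1,0.65],[0,0,0,0,0,2,0.65],[0,0,0,0,0,5,0.65],[0,0,0,0,0,9,0.75],[0,0,0,0,0,12,0.75],[0,0,0,0,0,12,0.75]]

```text
clock: 15.42
tool_pos: [0.5829, -0.0882, 0.1648]
orientation: [180.0, -0.5, -2.3]
force: [0.8, 0.4, 0.8]
opening: 0.0653
```

arm_command:
  targets:
    - [[0,0,0,0,-4,0,0.75],[0,0,0,0,-8,0,0.75],[0,0,0,0,-12,0,0.75],[0,0,0,0,-16,0,0.75],[0,0,0,0,-16,0,0.75]]

```text
clock: 15.83
tool_pos: [0.5783, -0.2535, 0.1572]
orientation: [180.0, 0.2, -2.6]
force: [1.2, 1.2, -0.3]
opening: 0.0658
```

```bash
python3 - <<'E'
from det import *
b=snap('side','side5');a=snap('top','top5')
cv2.imwrite('pics/crop7.png',np.hstack([cv2.resize(b[190:280,240:340],None,fx=4,fy=4,interpolation=cv2.INTER_CUBIC),cv2.resize(a[150:240,260:360],None,fx=4,fy=4,interpolation=cv2.INTER_CUBIC)]))
for j in jars(a): print(j)
print(*jars(a,z=.046,box=(265,175,345,225)),sep='\n')
print(*lids(b,'side',SB),sep='\n')
E
```

```text
(array([230.28, 179.41]), np.int32(338), (229.97560119628906, 179.21951293945312, 14.5769624710083, 24.957529067993164), array([0.6391, 0.1647]), array([0.6398, 0.1658]), np.float64(-4.8))
(array([187.47, 205.77]), np.int32(356), (187.49998474121094, 205.5, 15.247020721435547, 24.862258911132812), array([0.5397, 0.3078]), array([0.5407, 0.3078]), np.float64(-12.8))
(array([185.4 , 239.75]), np.int32(361), (185.3296356201172, 239.41537475585938, 15.24330997467041, 25.29540252685547), array([0.4211, 0.3069]), array([0.4223, 0.3072]), np.float64(-16.5))

(array([209.17, 176.81]), np.int32(64), array([0.5143, 0.3157]))
(array([257.86, 187.14]), np.int32(79), array([0.6158, 0.1691]))
(array([179.12, 189.68]), np.int32(68), array([0.3962, 0.3172]))
```

View pics/crop7.png

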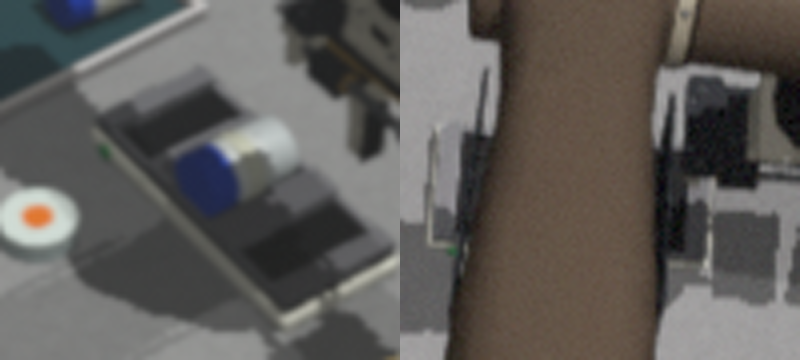

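arm_command:
  targets:
    - [[0,0,-0.05,1,4,0,0.75],[0,0,-0.05,2,8,0,0.75],[0,0,-0.05,2.5,12,0,0.75],[0,0,-0.05,3,16,0,0.75],[0,0,-0.05,3.5,20,0,0.75],[0,0,-0.05,4,24,0,0.75],[0,0,-0.05,4.5,28,0,0.75],[0,0,-0.05,4.5,28,0,0.75]]

```text
clock: 16.6
tool_pos: [0.6251, 0.0393, 0.1581]
orientation: [-180.0, -0.0, -4.9]
force: [-0.2, -1.0, -0.2]
opening: 0.0657
```

arm_command:
  targets:
    - [[0,0,0,0.6,4,0,0.75],[0,0,0,1,8,0,0.75],[0,0,0,1.4,12,-1,0.75],[0,0,0,1.5,13.4,-4,0.75],[0,0,0,1.5,13.4,-7,0.75],[0,0,0,1.5,13.4,-7,0.75],[0,0,0,1.5,13.4,-7,0.75]]

```text
clock: 17.18
tool_pos: [0.638, 0.1663, 0.0869]
orientation: [179.8, 0.2, -5.1]
force: [0.7, 0.1, 1.8]
opening: 0.0658
```

```bash
python3 - <<'E'
from det import *
b=snap('side','side6');a=snap('top','top6')
print(*jars(a,z=.046,box=(265,175,345,225)),sep='\n')
print(*lids(a,'top',(265,175,345,225)),*lids(b,'side',SB),sep='\n')
print(ctrl.get_obs()['tool_pos'],ctrl.get_obs()['orientation'])
cv2.imwrite('pics/crop8.png',cv2.resize(a[165:235,255:355],None,fx=6,fy=6,interpolation=cv2.INTER_CUBIC))
E
```

```text
(array([302.37, 205.6 ]), np.int32(105), array([ 0.5525, -0.0902]))
(array([209.19, 177.84]), np.int32(63), array([0.5113, 0.3108]))
(array([257.07, 185.07]), np.int32(42), array([0.6202, 0.1797]))
(array([179.22, 190.21]), np.int32(76), array([0.3951, 0.3146]))
[0.64051989 0.16634339 0.09015749] [-1.79989293e+02 -7.94538347e-02 -5.16976654e+00]
```

View pics/crop8.png

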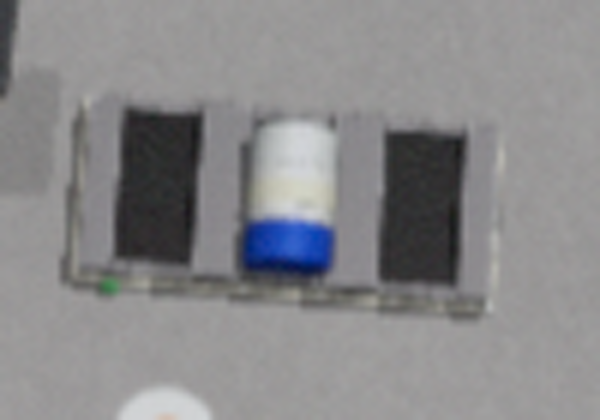

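```bash
python3 - <<'E'
from det import *
a=cv2.imread('pics/top6.png').astype(int)
print(ray('top',302.37,205.6,.05))
for v in range(179,214): print(v,a[v,301:306].mean(0).round().astype(int), a[v,277:283].mean().round(),a[v,322:328].mean().round(), end=' | ')
# predictions
yaw=np.radians(-2.4);ax=np.array([np.cos(yaw),np.sin(yaw)])
for c in ((.5808,-.0877),):
  for s,z in((.04,.072),(.04,.046),(-.04,.072),(-.04,.046),(-.04,.028)): print('\n',s,z,proj('top',[*(np.array(c)+s*ax),z]))
u0=np.array([.5825,-.0905])
for y,n in((.077,'L'),(-.077,'R')):
  o=u0+y*np.array([-ax[1],ax[0]])
  for s,z in((.046,.02),(.046,.028),(-.046,.028),(-.056,.0),(-.056,.028)): print(n,s,z,proj('top',[*(o+s*ax),z]))
E
```

```text
[ 0.54812588 -0.08883717  0.05      ]
179 [151 151 152] 152.0 152.0 | 180 [152 152 154] 152.0 152.0 | 181 [152 152 154] 145.0 151.0 | 182 [150 150 151] 128.0 152.0 | 183 [145 143 144] 93.0 150.0 | 184 [140 137 137] 46.0 146.0 | 185 [171 169 166] 43.0 137.0 | 186 [200 198 196] 45.0 117.0 | 187 [203 202 199] 43.0 61.0 | 188 [205 204 200] 44.0 48.0 | 189 [207 205 202] 43.0 48.0 | 190 [207 205 202] 44.0 47.0 | 191 [202 199 196] 45.0 48.0 | 192 [200 198 196] 46.0 47.0 | 193 [208 207 205] 45.0 48.0 | 194 [203 207 205] 46.0 48.0 | 195 [193 205 204] 46.0 48.0 | 196 [192 206 205] 46.0 49.0 | 197 [192 205 205] 46.0 48.0 | 198 [195 203 201] 47.0 48.0 | 199 [202 201 198] 43.0 50.0 | 200 [202 193 189] 43.0 51.0 | 201 [193 151 141] 46.0 47.0 | 202 [193  96  61] 46.0 49.0 | 203 [193  84  38] 47.0 47.0 | 204 [193  85  36] 48.0 50.0 | 205 [195  88  41] 46.0 50.0 | 206 [194  88  41] 45.0 48.0 | 207 [176  76  36] 51.0 49.0 | 208 [122  45  17] 80.0 51.0 | 209 [78 28 10] 120.0 50.0 | 210 [73 45 39] 124.0 51.0 | 211 [78 69 69] 123.0 58.0 | 212 [83 82 83] 133.0 99.0 | 213 [114 122 122] 115.0 122.0 | 
 0.04 0.072 [303.3666639  183.48127662]

 0.04 0.046 [302.82163622 185.41028674]

 -0.04 0.072 [301.96087861 206.31084692]

 -0.04 0.046 [301.43314151 207.89031009]

 -0.04 0.028 [301.07766036 208.95422882]
L 0.046 0.02 [281.45572383 183.59327399]
L 0.046 0.028 [281.51493909 183.00694932]
L -0.046 0.028 [279.69300484 208.5760412 ]
L -0.056 0.0 [279.31946028 212.96171294]
L -0.056 0.028 [279.49248237 211.39018079]
R 0.046 0.02 [324.90608505 186.79477257]
R 0.046 0.028 [325.17632631 186.22479854]
R -0.046 0.028 [323.84999187 211.79512896]
R -0.056 0.0 [322.78287337 216.12427539]
R -0.056 0.028 [323.70401772 214.60935691]
```

arm_command:
  targets:
    - [[0,0,0,-0.3,-0.1,-2,0.75],[0,0,0,-0.3,-0.1,-4,0.75],[0,0,0,-0.3,-0.1,-6,0.75],[0,0,0,-0.3,-0.1,-6.9,0.75],[0,0,0,-0.3,-0.1,-6.9,0.75],[0,0,0,-0.3,-0.1,-6.9,0.75]]

```text
clock: 17.78
tool_pos: [0.6378, 0.165, 0.021]
orientation: [-180.0, -0.1, -5.2]
force: [0.9, -0.1, -0.0]
opening: 0.0657
```

arm_command:
  targets:
    - [[0,0,0,0,0,0,0],[0,0,0,0,0,0,0],[0,0,0,0,0,0,0],[0,0,0,0,0,0,0],[0,0,0,0,0,0,0]]

```text
clock: 18.2
tool_pos: [0.6377, 0.1655, 0.0209]
orientation: [-180.0, -0.1, -5.2]
force: [-1.5, 0.3, 6.2]
opening: 0.0504
```

arm_command:
  targets:
    - [[0,0,0,0,0,2,0],[0,0,0,0,0,5,0],[0,0,0,0,0,9,0],[0,0,0,0,0,10,0],[0,0,0,0,0,10,0]]

```text
clock: 18.62
tool_pos: [0.6392, 0.1662, 0.1243]
orientation: [-179.8, -0.4, -5.2]
force: [0.5, 0.1, 0.2]
opening: 0.0503
```

arm_command:
  targets:
    - [[0,0,0.05,-0.7,-4,1,0],[0,0,0.05,-1.4,-8,1,0],[0,0,0.05,-2.1,-12,1,0],[0,0,0.05,-2.8,-16,1,0],[0,0,0.05,-3.5,-20,1,0],[0,0,0.05,-4.2,-24,1,0],[0,0,0.05,-4.8,-28,1,0],[0,0,0.05,-5.4,-31.5,1,0]]

```text
clock: 19.28
tool_pos: [0.5815, -0.1519, 0.1288]
orientation: [-180.0, 0.1, -2.4]
force: [1.3, -0.0, -0.8]
opening: 0.0504
```

arm_command:
  targets:
    - [[0,0,0,-0.4,-1.4,0,0],[0,0,0,-0.4,-1.4,-2,0],[0,0,0,-0.4,-1.4,-5,0],[0,0,0,-0.4,-1.4,-7,0],[0,0,0,-0.4,-1.4,-7.2,0],[0,0,0,-0.4,-1.4,-7.2,0],[0,0,0,-0.4,-1.4,-7.2,0]]

```text
clock: 19.87
tool_pos: [0.5795, -0.1637, 0.0582]
orientation: [180.0, -0.0, -2.3]
force: [1.0, 1.1, -0.3]
opening: 0.0504
```

arm_command:
  targets:
    - [[0,0,0,0,-0.08,-0.6,0],[0,0,0,0,-0.08,-1.1,0],[0,0,0,0,-0.08,-1.5,0],[0,0,0,0,-0.08,-1.6,0],[0,0,0,0,-0.08,-1.6,0],[0,0,0,0,-0.08,-1.6,0]]

```text
clock: 20.37
tool_pos: [0.5789, -0.1645, 0.0416]
orientation: [-180.0, 0.0, -2.3]
force: [-0.5, 0.5, -1.3]
opening: 0.0504
```

arm_command:
  targets:
    - [[0,0,0,0,0,-0.1,0],[0,0,0,0,0,-0.15,0],[0,0,0,0,0,-0.2,0],[0,0,0,0,0,-0.2,0]]

```text
clock: 20.7
tool_pos: [0.579, -0.1646, 0.041]
orientation: [180.0, -0.0, -2.3]
force: [-4.8, 3.1, 10.1]
opening: 0.0503
```

arm_command:
  targets:
    - [[0,0,0,0,0.05,0.1,0],[0,0,0,0,0.12,0.1,0],[0,0,0,0,0.12,0,0],[0,0,0,0,0.12,-0.05,0],[0,0,0,0,0.12,-0.05,0],[0,0,0,0,0.12,-0.05,0]]

```text
clock: 21.2
tool_pos: [0.5794, -0.1635, 0.0408]
orientation: [180.0, -0.1, -2.3]
force: [-5.8, 1.4, 14.6]
opening: 0.0505
```

arm_command:
  targets:
    - [[0,0,0,0,0,0.1,0.62],[0,0,0,0,0,0.1,0.62],[0,0,0,0,0,0.1,0.62],[0,0,0,0,0,1,0.62],[0,0,0,0,0,2.5,0.62],[0,0,0,0,0,5,0.62],[0,0,0,0,0,8,0.75],[0,0,0,0,0,11,0.75]]

```text
clock: 21.87
tool_pos: [0.5785, -0.1635, 0.1502]
orientation: [180.0, 0.1, -2.3]
force: [0.7, -0.4, 0.5]
opening: 0.062
```

arm_command:
  targets:
    - [[0,0,-0.08,0,4,1,0.75],[0,0,-0.15,-0.5,8,1,0.75],[0,0,-0.15,-1,12,1,0.75],[0,0,-0.15,-1.5,16,1,0.75],[0,0,-0.15,-2,20,1,0.75],[0,0,-0.15,-2.5,24,1,0.75],[0,0,-0.15,-3,28,1,0.75],[0,0,-0.15,-3,28,1,0.75]]

```text
clock: 22.53
tool_pos: [0.5488, 0.1222, 0.1598]
orientation: [-179.9, -0.1, -10.7]
force: [0.7, -0.4, -0.2]
opening: 0.0655
```

```bash
cat >> det.py <<'E'
def prof(a,uc,v0=179,v1=216):
    # far end edge and lid-top near edge rows along a column band (subpixel)
    a=a.astype(float);u=int(round(uc));g=a[v0:v1,u-2:u+3].mean(1)
    gr=g.mean(1);out=[]
    def cross(s,th,start,up):
        for i in range(start,len(s)-1):
            if (s[i]<th<=s[i+1]) if up else (s[i]>=th>s[i+1]): return v0+i+(th-s[i])/(s[i+1]-s[i]),i
        return None,start
    f,i=cross(g[:,2],170,0,True); m,i=cross(g[:,2],120,i,False); n,i=cross(g[:,0],150,i,False)
    return f,m,n
E
python3 - <<'E'
from det import *
b=snap('side','side7');a=snap('top','top7')
for l in lids(a,'top',(265,175,345,225)): print(l[0],l[1],ray('top',*l[0],.05),prof(a,l[0][0]+.7))
print(*jars(a),sep='\n')
print(*lids(b,'side',SB),sep='\n')
print(ctrl.get_obs()['tool_pos'],ctrl.get_obs()['orientation'])
E
```

```text
[302.46 205.53] 105 [ 0.54838182 -0.08914212  0.05      ] (np.float64(185.25174825174824), np.float64(201.2258883248731), np.float64(207.40769230769232))
[324.79 205.79] 105 [ 0.54997755 -0.16602596  0.05      ] (np.float64(185.31404958677686), np.float64(201.5377969762419), np.float64(207.8612716763006))

(array([209.04, 175.8 ]), np.int32(51), array([0.517 , 0.3208]))
(array([179.19, 190.45]), np.int32(73), array([0.3944, 0.3135]))
[0.54870209 0.11828752 0.15943413] [-1.79995545e+02 -1.00888926e-02 -1.07388323e+01]
```

arm_command:
  targets:
    - [[0,0,0.147,0.6,-4,0,0.65],[0,0,0.147,1.2,-8,0,0.65],[0,0,0.147,1.8,-12,0,0.65],[0,0,0.147,2.4,-16,0,0.65],[0,0,0.147,3.2,-20,-2,0.65],[0,0,0.147,3.2,-20.6,-5,0.65],[0,0,0.147,3.2,-20.6,-7,0.65],[0,0,0.147,3.2,-20.6,-7,0.65]]

```text
clock: 23.3
tool_pos: [0.5774, -0.0923, 0.0848]
orientation: [180.0, 0.4, -2.8]
force: [-1.1, -0.4, -0.4]
opening: 0.0573
```

arm_command:
  targets:
    - [[0,0,0,0,0,0,0.63],[0,0,0,0,0,0,0.63],[0,0,0,0,0,0,0.63]]

```text
clock: 23.55
tool_pos: [0.5821, -0.0892, 0.0909]
orientation: [-180.0, -0.2, -2.5]
force: [-0.5, 0.4, 0.6]
opening: 0.0552
```

arm_command:
  targets:
    - [[0,0,0,-0.4,0.13,-1.5,0.63],[0,0,0,-0.4,0.13,-3,0.63],[0,0,0,-0.4,0.13,-4.5,0.63],[0,0,0,-0.4,0.13,-4.95,0.63],[0,0,0,-0.4,0.13,-4.95,0.63],[0,0,0,-0.4,0.13,-4.95,0.63]]

```text
clock: 24.05
tool_pos: [0.5777, -0.0877, 0.0407]
orientation: [180.0, -0.1, -2.5]
force: [0.3, -0.6, 0.7]
opening: 0.0551
```

arm_command:
  targets:
    - [[0,0,0,0,0,0,0],[0,0,0,0,0,0,0],[0,0,0,0,0,0,0],[0,0,0,0,0,0.2,0],[0,0,0,0.2,0,0.2,0],[0,0,0,0.5,0,0.2,0],[0,0,0,0.5,0,0.2,0],[0,0,0,0.5,0,0.2,0]]

```text
clock: 24.72
tool_pos: [0.5818, -0.0879, 0.0416]
orientation: [-180.0, 0.0, -2.5]
force: [-2.7, 4.6, 3.6]
opening: 0.0502
```

arm_command:
  targets:
    - [[0,0,0,0,0,-0.1,0],[0,0,0,0,0,-0.2,0],[0,0,0,0,0,-0.2,0],[0,0,0,0,0,-0.2,0]]

```text
clock: 25.05
tool_pos: [0.5821, -0.0878, 0.0409]
orientation: [-180.0, -0.0, -2.5]
force: [-5.7, 7.0, 14.8]
opening: 0.0508
```

arm_command:
  targets:
    - [[0,0,0,0.1,0.05,0.2,0],[0,0,0,0.1,0.05,0.2,0],[0,0,0,0.1,0.05,0.2,0.63],[0,0,0,0.1,0.05,0.2,0.63],[0,0,0,0.1,0.05,0.2,0.63],[0,0,0,0.1,0.05,2,0.63],[0,0,0,0.1,0.05,5,0.63],[0,0,0,0.1,0.05,9,0.63]]

```text
clock: 25.72
tool_pos: [0.5808, -0.088, 0.1277]
orientation: [179.9, 0.4, -2.5]
force: [0.1, 0.0, -0.4]
opening: 0.0551
```

arm_command:
  targets:
    - [[0,0,-0.08,0,4,2,0.75],[0,0,-0.17,0,8,2,0.75],[0,0,-0.17,-0.5,12,2,0.75],[0,0,-0.17,-1,16,2,0.75],[0,0,-0.17,-1.5,20,2,0.75],[0,0,-0.17,-2,24,2,0.75],[0,0,-0.17,-2.5,28,2,0.75],[0,0,-0.17,-2.5,28,2,0.75]]

```text
clock: 26.38
tool_pos: [0.5578, 0.1981, 0.1496]
orientation: [-179.9, -0.1, -12.0]
force: [0.5, -0.8, -0.1]
opening: 0.0659
```

```bash
python3 - <<'E'
from det import *
b=snap('side','side8');a=snap('top','top8')
for l in lids(a,'top',(265,175,345,225)): print(l[0],l[1],ray('top',*l[0],.05),prof(a,l[0][0]+.7))
print(*lids(b,'side',SB),sep='\n')
print(ctrl.get_obs()['tool_pos'],ctrl.get_obs()['orientation'])
E
```

```text
[302.54 204.11] 101 [ 0.55338103 -0.08932706  0.05      ] (np.float64(183.16504854368932), np.float64(199.610599078341), np.float64(206.10324483775813))
[324.53 205.76] 106 [ 0.55005382 -0.16512879  0.05      ] (np.float64(185.26829268292684), np.float64(201.54408602150536), np.float64(207.87078651685394))
(array([209.23, 176.43]), np.int32(47), array([0.5156, 0.3174]))
(array([179.16, 190.13]), np.int32(79), array([0.3951, 0.3151]))
[0.5575481  0.19388101 0.14921334] [ 1.79972460e+02  1.57577348e-02 -1.20818692e+01]
```

arm_command:
  targets:
    - [[0,0,0,-0.7,4,0,0.75],[0,0,0,-1.4,8,0,0.75],[0,0,0,-1.9,11.3,-2,0.75],[0,0,0,-1.9,11.3,-5,0.75],[0,0,0,-1.9,11.3,-7,0.75],[0,0,0,-1.9,11.3,-7,0.75],[0,0,0,-1.9,11.3,-7,0.75]]

```text
clock: 27.07
tool_pos: [0.5389, 0.3037, 0.0787]
orientation: [179.8, 0.1, -12.3]
force: [0.5, -0.5, 0.4]
opening: 0.0659
```

arm_command:
  targets:
    - [[0,0,0,0,0,-2,0.75],[0,0,0,0,0,-4,0.75],[0,0,0,0,0,-5.5,0.75],[0,0,0,0,0,-5.8,0.75],[0,0,0,0,0,-5.8,0.75],[0,0,0,0,0,-5.8,0.75]]

```text
clock: 27.57
tool_pos: [0.5401, 0.3055, 0.0233]
orientation: [-179.9, -0.1, -12.3]
force: [0.3, 0.2, 0.3]
opening: 0.0659
```

arm_command:
  targets:
    - [[0,0,0,-0.15,0.1,-0.24,0.75],[0,0,0,-0.15,0.1,-0.24,0.75],[0,0,0,-0.15,0.1,-0.24,0],[0,0,0,-0.15,0.1,-0.24,0],[0,0,0,-0.15,0.1,-0.24,0],[0,0,0,-0.15,0.1,-0.24,0],[0,0,0,-0.15,0.1,-0.24,0]]

```text
clock: 28.15
tool_pos: [0.5376, 0.3066, 0.0195]
orientation: [-180.0, -0.0, -12.2]
force: [-1.3, -0.2, 3.4]
opening: 0.0504
```

arm_command:
  targets:
    - [[0,0,0,0,0,2,0],[0,0,0,0,0,5,0],[0,0,0,0,0,9,0],[0,0,0,0,0,11,0],[0,0,0,0,0,11,0]]

```text
clock: 28.57
tool_pos: [0.5398, 0.3082, 0.1348]
orientation: [-179.6, -0.3, -12.2]
force: [-0.2, 0.7, -1.2]
opening: 0.0503
```

arm_command:
  targets:
    - [[0,0,0.1,0.6,-4,0,0],[0,0,0.171,1.2,-8,0,0],[0,0,0.171,1.8,-12,0,0],[0,0,0.171,2.4,-16,0,0],[0,0,0.171,3,-20,0,0],[0,0,0.171,3.6,-24,0,0],[0,0,0.171,4.3,-28,0,0],[0,0,0.171,4.9,-31,0,0]]

```text
clock: 29.23
tool_pos: [0.5857, -0.0065, 0.1286]
orientation: [180.0, 0.1, -2.5]
force: [0.9, 1.1, -1.6]
opening: 0.0506
```

arm_command:
  targets:
    - [[0,0,0,0,-0.7,0,0],[0,0,0,0,-0.7,-2,0],[0,0,0,0,-0.7,-5,0],[0,0,0,0,-0.7,-7,0],[0,0,0,0,-0.7,-7.2,0],[0,0,0,0,-0.7,-7.2,0],[0,0,0,0,-0.7,-7.2,0]]

```text
clock: 29.82
tool_pos: [0.587, -0.0104, 0.0579]
orientation: [180.0, -0.0, -2.4]
force: [0.6, 0.5, -1.3]
opening: 0.0505
```

arm_command:
  targets:
    - [[0,0,0,-0.05,0,-0.6,0],[0,0,0,-0.05,0,-1.1,0],[0,0,0,-0.05,0,-1.6,0],[0,0,0,-0.05,0,-1.8,0],[0,0,0,-0.05,0,-1.9,0],[0,0,0,-0.05,0,-1.9,0],[0,0,0,-0.05,0,-1.9,0]]

```text
clock: 30.4
tool_pos: [0.5862, -0.0103, 0.0394]
orientation: [-180.0, -0.1, -2.4]
force: [-4.1, 2.0, 10.4]
opening: 0.0505
```

Seated, with the 10 N coming from the floor. I'll release and go look.

arm_command:
  targets:
    - [[0,0,0,0,0,0.1,0.62],[0,0,0,0,0,0.1,0.62],[0,0,0,0,0,0.1,0.62],[0,0,0,0,0,1,0.62],[0,0,0,0,0,2.5,0.62],[0,0,0,0,0,5,0.62],[0,0,0,0,0,8,0.75],[0,0,0,0,0,11,0.75]]

```text
clock: 31.07
tool_pos: [0.5855, -0.0109, 0.1495]
orientation: [180.0, 0.1, -2.5]
force: [0.4, 0.1, 1.2]
opening: 0.0622
```

arm_command:
  targets:
    - [[0,0,-0.1,-1.5,3.5,0,0.75],[0,0,-0.2,-3,7,0,0.75],[0,0,-0.24,-4.5,10.5,0,0.75],[0,0,-0.24,-6,14,0,0.75],[0,0,-0.24,-7.5,17.5,0,0.75],[0,0,-0.24,-9,21,0,0.75],[0,0,-0.24,-9,21,0,0.75],[0,0,-0.24,-9,21,0,0.75]]

```text
clock: 31.73
tool_pos: [0.4953, 0.2012, 0.1488]
orientation: [-180.0, -0.0, -16.0]
force: [-0.5, -1.4, 0.1]
opening: 0.0656
```

```bash
python3 - <<'E'
from det import *
b=snap('side','side9');a=snap('top','top9')
for l in lids(a,'top',(265,175,345,225)): print(l[0],l[1],ray('top',*l[0],.05),prof(a,l[0][0]+.7))
print(*lids(b,'side',SB),*lids(a,'top',(165,160,255,265)),sep='\n')
print(ctrl.get_obs()['tool_pos'],ctrl.get_obs()['orientation'])
cv2.imwrite('pics/crop9.png',np.hstack([cv2.resize(a[150:260,160:360],None,fx=2,fy=2,interpolation=cv2.INTER_CUBIC),cv2.resize(b[190:245,245:345],None,fx=4,fy=4,interpolation=cv2.INTER_CUBIC)]))
E
```

```text
[280.2  202.26] 103 [ 0.55736749 -0.01240528  0.05      ] (np.float64(181.63063063063063), np.float64(197.82051282051282), np.float64(204.21005917159763))
[302.52 204.07] 102 [ 0.55351944 -0.08925572  0.05      ] (np.float64(183.3177570093458), np.float64(199.59345794392524), np.float64(206.06686930091186))
[324.74 205.88] 104 [ 0.54965538 -0.16585633  0.05      ] (np.float64(185.4), np.float64(201.52549889135256), np.float64(207.80588235294118))
(array([179.22, 192.7 ]), np.int32(40), array([0.3886, 0.3033]))
(array([182.27, 247.55]), np.int32(105), array([0.3937, 0.3149]))
[0.49593418 0.19930565 0.14849129] [-1.79998256e+02 -8.47364549e-03 -1.61655418e+01]
```

View pics/crop9.png

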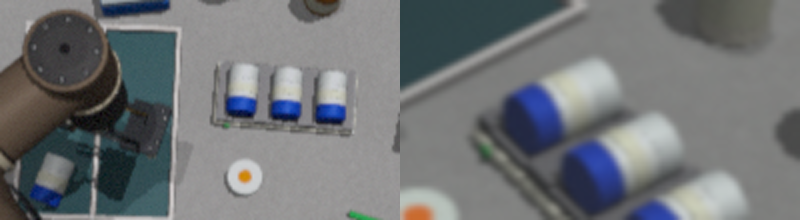

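arm_command:
  targets:
    - [[0,0,0,-2.4,3.4,0,0.75],[0,0,0,-4.8,6.8,0,0.75],[0,0,0,-7.6,10.7,-2,0.75],[0,0,0,-7.6,10.7,-5,0.75],[0,0,0,-7.6,10.7,-7,0.75],[0,0,0,-7.6,10.7,-7,0.75],[0,0,0,-7.6,10.7,-7,0.75],[0,0,0,-7.6,10.7,-7,0.75]]

```text
clock: 32.5
tool_pos: [0.4212, 0.306, 0.0793]
orientation: [-180.0, -0.0, -16.3]
force: [0.8, 0.3, 1.0]
opening: 0.066
```

arm_command:
  targets:
    - [[0,0,0,0,0,-2,0.75],[0,0,0,0,0,-4,0.75],[0,0,0,0,0,-5.3,0.75],[0,0,0,0,0,-5.5,0.75],[0,0,0,0,0,-5.5,0.75],[0,0,0,0,0,-5.5,0.75]]

```text
clock: 33.0
tool_pos: [0.421, 0.3069, 0.0247]
orientation: [-179.9, -0.1, -16.2]
force: [0.5, 0.2, 0.2]
opening: 0.0662
```

arm_command:
  targets:
    - [[0,0,0,-0.1,0,-0.15,0.75],[0,0,0,-0.1,0,-0.15,0.75],[0,0,0,-0.1,0,-0.15,0],[0,0,0,-0.1,0,-0.15,0],[0,0,0,-0.1,0,-0.15,0],[0,0,0,-0.1,0,-0.15,0],[0,0,0,-0.1,0,-0.15,0]]

```text
clock: 33.58
tool_pos: [0.4191, 0.3067, 0.022]
orientation: [-180.0, -0.0, -16.2]
force: [-0.3, -0.1, 4.0]
opening: 0.0505
```

arm_command:
  targets:
    - [[0,0,0,0,0,2,0],[0,0,0,0,0,5,0],[0,0,0,0,0,9,0],[0,0,0,0,0,13,0],[0,0,0,0,0,13,0],[0,0,0,0,0,13,0]]

```text
clock: 34.08
tool_pos: [0.4196, 0.3074, 0.1538]
orientation: [-179.7, -0.1, -16.2]
force: [-0.5, 0.7, -3.4]
opening: 0.0507
```

arm_command:
  targets:
    - [[0,0,0.1,1.7,-3.6,0,0],[0,0,0.2,3.4,-7.2,0,0],[0,0,0.24,5.1,-10.8,0,0],[0,0,0.24,6.8,-14.4,0,0],[0,0,0.24,8.5,-18,0,0],[0,0,0.24,10.2,-21.6,0,0],[0,0,0.24,11.9,-25.2,0,0],[0,0,0.24,13.5,-28.8,0,0]]

```text
clock: 34.75
tool_pos: [0.5532, 0.0162, 0.1496]
orientation: [180.0, 0.2, -2.5]
force: [1.4, 0.9, -1.8]
opening: 0.0505
```

arm_command:
  targets:
    - [[0,0,0,1.6,-3.6,0,0],[0,0,0,3.0,-6.6,0,0],[0,0,0,3.0,-6.8,-1.5,0],[0,0,0,3.0,-6.8,-3,0],[0,0,0,3.0,-6.8,-4.5,0],[0,0,0,3.0,-6.8,-5.5,0],[0,0,0,3.0,-6.8,-5.5,0],[0,0,0,3.0,-6.8,-5.5,0]]

```text
clock: 35.42
tool_pos: [0.583, -0.0497, 0.0954]
orientation: [180.0, 0.2, -2.4]
force: [-0.4, -1.1, -1.3]
opening: 0.0504
```

arm_command:
  targets:
    - [[0,0,0,0.1,0.06,-0.6,0],[0,0,0,0.1,0.06,-1.2,0],[0,0,0,0.1,0.06,-1.6,0],[0,0,0,0.1,0.06,-1.7,0],[0,0,0,0.1,0.06,-1.7,0],[0,0,0,0.1,0.06,-1.7,0]]

```text
clock: 35.92
tool_pos: [0.585, -0.049, 0.0798]
orientation: [180.0, -0.0, -2.4]
force: [0.3, -0.6, -0.9]
opening: 0.0505
```

arm_command:
  targets:
    - [[0,0,0,-0.05,0,-0.15,0],[0,0,0,-0.05,0,-0.3,0],[0,0,0,-0.05,0,-0.35,0],[0,0,0,-0.05,0,-0.35,0],[0,0,0,-0.05,0,-0.35,0]]

```text
clock: 36.33
tool_pos: [0.5851, -0.0487, 0.0776]
orientation: [-180.0, -0.1, -2.4]
force: [-3.5, 2.9, 7.8]
opening: 0.0504
```

arm_command:
  targets:
    - [[0,0,0,0,0.06,0,0],[0,0,0,0,0.06,0,0],[0,0,0,0,0.06,-0.05,0],[0,0,0,0,0.06,-0.05,0]]

```text
clock: 36.67
tool_pos: [0.5852, -0.0485, 0.0775]
orientation: [180.0, -0.1, -2.4]
force: [-3.7, 0.6, 10.7]
opening: 0.0501
```

arm_command:
  targets:
    - [[0,0,0,0,0,0.1,0],[0,0,0,0,0,0.1,0.6],[0,0,0,0,0,0.1,0.65],[0,0,0,0,0,0.1,0.68],[0,0,0,0,0,0.1,0.68],[0,0,0,0,0,1,0.7],[0,0,0,0,0,3,0.7],[0,0,0,0,0,6,0.75]]

```text
clock: 37.33
tool_pos: [0.5827, -0.0487, 0.1343]
orientation: [179.9, 0.3, -2.5]
force: [0.2, 0.0, -0.3]
opening: 0.0637
```

arm_command:
  targets:
    - [[0,0,0,0,0,4,0.75],[0,0,0,0,0,7,0.75],[0,0,0,-1.5,3.5,7,0.75],[0,0,0,-3,7,7,0.75],[0,0,0,-4.5,10.5,7,0.75],[0,0,0,-6,14,7,0.75],[0,0,0,-7.5,17.5,7,0.75],[0,0,0,-8,20,7,0.75]]

```text
clock: 38.0
tool_pos: [0.5027, 0.1536, 0.2067]
orientation: [-179.9, -0.0, -2.4]
force: [1.1, -0.5, -0.4]
opening: 0.0657
```

```bash
python3 - <<'E'
from det import *
b=snap('side','side10');a=snap('top','top10')
for l in lids(a,'top',(265,175,345,225)): print(l[0],l[1],ray('top',*l[0],.05),ray('top',*l[0],.085),prof(a,l[0][0]+.7))
print(*lids(a,'top',(165,160,255,265)),sep='\n')
print(ctrl.get_obs()['tool_pos'],ctrl.get_obs()['orientation'])
cv2.imwrite('pics/crop10.png',np.hstack([cv2.resize(a[165:230,260:350],None,fx=4.4,fy=4.4,interpolation=cv2.INTER_CUBIC),cv2.resize(b[180:245,255:345],None,fx=4.4,fy=4.4,interpolation=cv2.INTER_CUBIC)]))
E
```

```text
[324.68 205.78] 105 [ 0.55000035 -0.16564647  0.05      ] [ 0.5423441  -0.16155891  0.085     ] (np.float64(185.375), np.float64(201.52954048140043), np.float64(207.82080924855492))

[0.50383921 0.15472143 0.20666713] [-1.79935241e+02 -7.03896989e-02 -2.23191349e+00]
```

View pics/crop10.png

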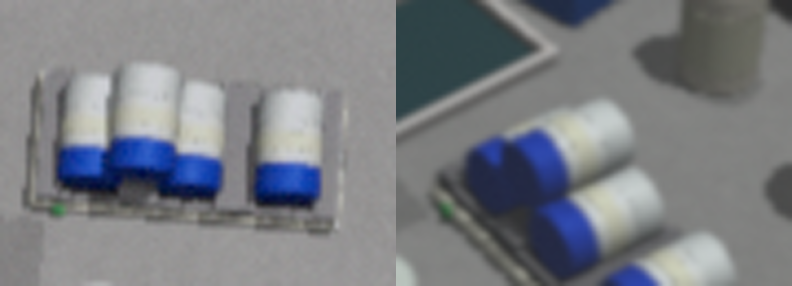

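```bash
python3 - <<'E'
from det import *
a=cv2.imread('pics/top9.png');b=cv2.imread('pics/top10.png')
for im,u,z in((a,280.9,.072),(a,303.2,.072),(a,325.4,.072),(b,325.4,.072),(b,292,.107),(b,293,.107)):
    p=prof(im,u,172); print(u,p,[ray('top',u,v,z)[:2].round(4) for v in p])
E
```

```text
280.9 (np.float64(181.63063063063063), np.float64(197.82051282051282), np.float64(204.21005917159763)) [array([ 0.6247, -0.0124]), array([ 0.5679, -0.014 ]), array([ 0.5458, -0.0146])]
303.2 (np.float64(183.3177570093458), np.float64(199.59345794392524), np.float64(206.06686930091186)) [array([ 0.6213, -0.0888]), array([ 0.5643, -0.0898]), array([ 0.5418, -0.0902])]
325.4 (np.float64(185.4), np.float64(201.52549889135256), np.float64(207.80588235294118)) [array([ 0.6166, -0.1649]), array([ 0.56  , -0.1654]), array([ 0.5382, -0.1656])]
325.4 (np.float64(185.375), np.float64(201.52954048140043), np.float64(207.82080924855492)) [array([ 0.6166, -0.1649]), array([ 0.56  , -0.1654]), array([ 0.5382, -0.1656])]
292 (np.float64(179.07692307692307), np.float64(195.7012987012987), np.float64(202.23028391167193)) [array([ 0.6253, -0.0487]), array([ 0.5682, -0.05  ]), array([ 0.546 , -0.0505])]
293 (np.float64(179.00980392156862), np.float64(195.83815028901734), np.float64(202.31597222222223)) [array([ 0.6256, -0.052 ]), array([ 0.5678, -0.0533]), array([ 0.5458, -0.0538])]
```

The pyramid is stacked: three jars low, the fourth in the +y gap, with their ends within about 2 mm. Next is the lever.

arm_command:
  targets:
    - [[0,0,-0.6,-0.5,-18,0,0.5],[0,0,-0.6,-0.5,-18,0,0.5],[0,0,-0.6,-0.5,-18,0,0.5],[0,0,-0.6,-0.5,-18,0,0.5],[0,0,-0.6,-0.5,-18,0,0.5],[0,0,-0.6,-0.5,-18,0,0.5]]

```text
clock: 38.6
tool_pos: [0.4988, -0.0319, 0.2062]
orientation: [180.0, -0.0, -37.4]
force: [-0.0, -0.1, 0.7]
opening: 0.0443
```

arm_command:
  targets:
    - [[0,0,-0.6,-1.5,-18,0,0.5],[0,0,-0.6,-1.5,-18,0,0.5],[0,0,-0.6,-1.5,-18,0,0.5],[0,0,-0.6,-1.5,-18,0,0.5],[0,0,-0.6,-1.5,-18,0,0.5],[0,0,-0.6,-1.5,-18,0,0.5]]

```text
clock: 39.1
tool_pos: [0.4838, -0.2114, 0.2057]
orientation: [180.0, -0.0, -71.7]
force: [0.0, 0.1, -1.1]
opening: 0.0441
```

arm_command:
  targets:
    - [[0,0,-0.52,-2,-18.3,-5,0.5],[0,0,-0.52,-2,-18.3,-5,0.5],[0,0,-0.52,-2,-18.3,-5,0.5],[0,0,-0.52,-2,-18.3,-5,0.5],[0,0,-0.52,-2,-18.3,-5,0.5],[0,0,-0.52,-2,-18.3,-5,0.5],[0,0,-0.52,-2,-18.3,-5,0.5]]

```text
clock: 39.68
tool_pos: [0.4639, -0.392, 0.1548]
orientation: [179.9, 0.0, -101.0]
force: [-0.3, -0.0, 0.7]
opening: 0.0439
```

```bash
python3 - <<'E'
from det import *
o=ctrl.get_obs();print(o['tool_pos'],o['orientation'],o['joint_pos'],o['opening'])
for n,f in(('top','top1'),('side','side1')):
    im=cv2.imread(f'pics/{f}.png');h=cv2.cvtColor(im,cv2.COLOR_BGR2HSV);H,S=h[...,0].astype(int),h[...,1].astype(int)
    for c,k,m in blobs(((H<5)|(H>172))&(S>130),40):
        P=np.array([ray(n,x,y,.08)[:2] for y,x in np.argwhere(m)]);w,v=np.linalg.eigh(np.cov(P.T));print(n,P.mean(0),v[:,1])
print(tri((392.89,232.2),(341.06,307.54)))
E
```

```text
[ 0.46394813 -0.39201563  0.15480577] [ 1.79899891e+02  2.44648749e-02 -1.00978454e+02] [-2.17920640e+01  1.74397447e+01 -1.37205324e+01 -6.12683487e-03
 -5.89426440e+01  1.08167974e+01] 0.04389924637675648
top [0.82829754 0.0159074 ] [-0.99967595  0.02545588]
top [ 0.46045744 -0.39183177] [0.19731271 0.9803406 ]
side [ 0.46275379 -0.38949966] [0.21563072 0.97647498]
[ 0.46025141 -0.39114138  0.08339434]
```

arm_command:
  targets:
    - [[0,0,0,-0.25,0.2,-3,0.5],[0,0,0,-0.25,0.2,-5,0.5],[0,0,0,-0.25,0.2,-7,0.5],[0,0,0,-0.25,0.2,-8.5,0.5],[0,0,0,-0.25,0.2,-8.6,0.5],[0,0,0,-0.25,0.2,-8.6,0.5]]

```text
clock: 40.18
tool_pos: [0.4623, -0.3883, 0.0698]
orientation: [179.9, 0.0, -100.8]
force: [0.6, 0.4, 1.4]
opening: 0.0437
```

arm_command:
  targets:
    - [[0,0,0,0,0,0,0],[0,0,0,0,0,0,0],[0,0,0,0,0,0,0],[0,0,0,0,0,0,0],[0,0,0,0,0,0,0],[0,0,0,0,0,0,0]]

```text
clock: 40.68
tool_pos: [0.462, -0.3896, 0.0701]
orientation: [-180.0, -0.0, -101.0]
force: [-0.2, 1.0, 3.6]
opening: 0.0112
```

arm_command:
  targets:
    - [[0,0,0,0.5,-0.1,0.8,0],[0,0,0,1.18,-0.24,1.59,0],[0,0,0,1.9,-0.38,2.25,0],[0,0,0,2.71,-0.54,2.84,0],[0,0,0,3.6,-0.72,3.3,0],[0,0,0,4.5,-0.9,3.66,0],[0,0,0,4.5,-0.9,3.66,0]]

```text
clock: 41.27
tool_pos: [0.508, -0.3996, 0.109]
orientation: [-180.0, -0.1, -101.0]
force: [-6.7, -0.5, 12.3]
opening: 0.0112
```

arm_command:
  targets:
    - [[0,0,0,1.0,-0.2,0.22,0],[0,0,0,1.92,-0.38,0.35,0],[0,0,0,2.7,-0.55,0.34,0],[0,0,0,3.5,-0.72,0.27,0],[0,0,0,3.5,-0.72,0.27,0],[0,0,0,3.5,-0.72,0.27,0]]

```text
clock: 41.77
tool_pos: [0.543, -0.4069, 0.1106]
orientation: [-179.9, -0.1, -101.0]
force: [-2.9, -4.7, 4.5]
opening: 0.0109
```

arm_command:
  targets:
    - [[0,0,0,0.1,0,0,0],[0,0,0,0.1,0,0,0.4],[0,0,0,0.1,0,0,0.4],[0,0,0,0.1,0,0,0.4],[0,0,0,0.1,0,0,0.4],[0,0,0,0.1,0,2,0.4],[0,0,0,0.1,0,5,0.4],[0,0,0,0.1,0,9,0.4]]

```text
clock: 42.43
tool_pos: [0.5415, -0.4044, 0.1968]
orientation: [179.7, 0.1, -101.0]
force: [0.3, -0.1, 0.1]
opening: 0.0349
```

arm_command:
  targets:
    - [[0,0,0,-3,0,3,0.4],[0,0,0,-5,-3,3,0.4],[0,0,0,-5,-7,3,0.4],[0,0,0,-5,-11,3,0.4],[0,0,0,-5,-15,3,0.4],[0,0,0,-5,-15,3,0.4]]

```text
clock: 42.93
tool_pos: [0.4915, -0.5609, 0.2269]
orientation: [179.9, -0.0, -101.2]
force: [-0.1, 0.9, -1.7]
opening: 0.0352
```

```bash
python3 - <<'E'
from h import *
a=snap('top','top11');b=snap('side','side11')
cv2.imwrite('pics/fin.png',np.vstack([cv2.resize(a[120:290,130:430],(660,374),interpolation=cv2.INTER_CUBIC)[:290],cv2.resize(b[170:330,220:440],None,fx=3,fy=3,interpolation=cv2.INTER_CUBIC)[:310]]))
for nm,im in(('top',a),('side',b)):
    h=cv2.cvtColor(im,cv2.COLOR_BGR2HSV);H,S,V=h[...,0].astype(int),h[...,1].astype(int),h[...,2].astype(int)
    for c,n,k in blobs(((H<5)|(H>172))&(S>130),20): print(nm,c,n,ray(nm,*c,.118))
E
```

```text
top [274.41 124.32] 63 [0.81251784 0.01588396 0.118     ]
side [331.6  159.31] 52 [0.83692367 0.05245224 0.118     ]
side [369.54 283.71] 41 [ 0.54933332 -0.39788515  0.118     ]
```

View pics/fin.png

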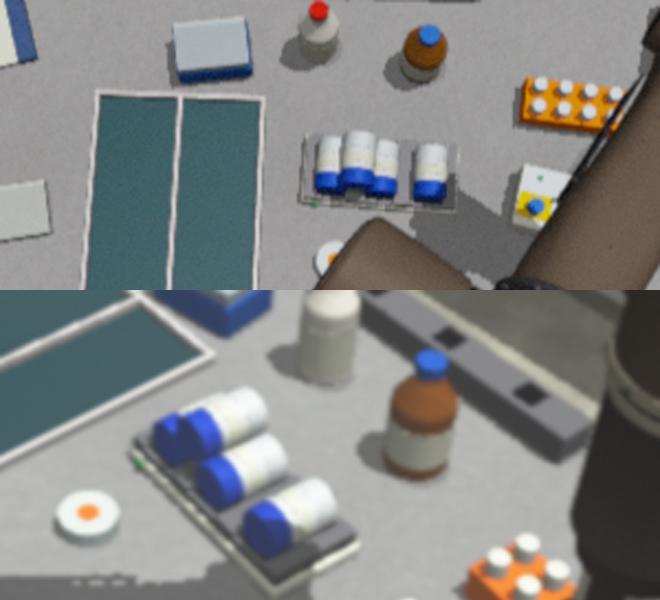

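arm_command:
  targets:
    - [[0,0,0,-2,8,5,0.4],[0,0,0,-3,12,5,0.4],[0,0,0,-4,16,5,0.4],[0,0,0,-4,20,5,0.4],[0,0,0,-4,24,5,0.4],[0,0,0,-4,28,5,0.4],[0,0,0,-4,31,5,0.4],[0,0,0,-4,31,5,0.4]]

```text
clock: 43.7
tool_pos: [0.452, -0.2421, 0.2797]
orientation: [-179.9, 0.0, -100.9]
force: [1.1, -0.2, 0.0]
opening: 0.0348
```

arm_command:
  targets:
    - [[0,0,0,0,4,0,0.4],[0,0,0,0,8,0,0.4],[0,0,0,0,12,0,0.4],[0,0,0,0,16,0,0.4],[0,0,0,0,20,0,0.4],[0,0,0,0,24,0,0.4],[0,0,0,0,28,0,0.4],[0,0,0,0,31,0,0.4]]

```text
clock: 44.37
tool_pos: [0.4517, 0.0676, 0.2796]
orientation: [-179.9, 0.1, -100.9]
force: [0.8, -0.2, 0.6]
opening: 0.0349
```

arm_command:
  targets:
    - [[0,0,0,0,4,0,0.4],[0,0,0,0,8,0,0.4],[0,0,0,0,12,0,0.4],[0,0,0,0,16,0,0.4],[0,0,0,0,16,0,0.4],[0,0,0,0,16,0,0.4]]

```text
clock: 44.87
tool_pos: [0.4516, 0.2266, 0.2787]
orientation: [180.0, 0.0, -100.7]
force: [-0.4, -1.0, -0.2]
opening: 0.0353
```

```bash
python3 - <<'E'
from det import *
a=snap('top','top12');b=snap('side','side12')
cv2.imwrite('pics/fin2.png',np.hstack([cv2.resize(a[150:250,260:420],None,fx=2.5,fy=2.5,interpolation=cv2.INTER_CUBIC),cv2.resize(b[195:325,250:410],None,fx=2.5,fy=2.5,interpolation=cv2.INTER_CUBIC)[:250]]))
for nm,im in(('top',a),('side',b)):
    h=cv2.cvtColor(im,cv2.COLOR_BGR2HSV);H,S,V=h[...,0].astype(int),h[...,1].astype(int),h[...,2].astype(int)
    for c,n,k in blobs(((H<5)|(H>172))&(S>130),20): print(nm,c,n)
for u,z in((325.4,.072),(292,.107)): p=prof(a,u,172);print(u,p)
print(ctrl.get_obs()['tool_pos'])
E
```

```text
top [274.42 124.24] 62
top [401.07 205.87] 45
side [331.52 159.31] 54
side [372.   286.68] 71
325.4 (np.float64(185.3798449612403), np.float64(201.52238805970148), np.float64(207.85882352941175))
292 (np.float64(179.10204081632654), np.float64(195.71428571428572), np.float64(202.25155279503105))
[0.45205895 0.22441764 0.27904791]
```

View pics/fin2.png

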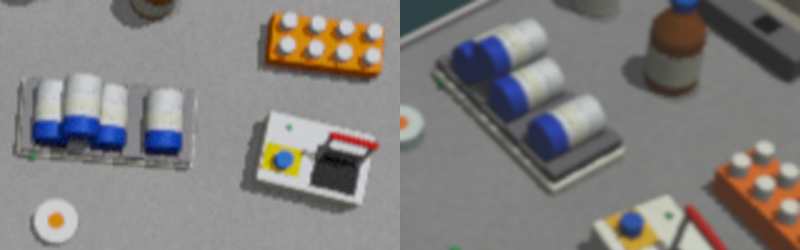

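The lever is exactly back at its raised pixels (401.07, 205.87), the same as at the start. The pyramid is stable and the dish lies flat on the bench, so I'm handing the job in.

```bash
python3 -c "
from plant import ctrl
print(ctrl.close_job())"
```

```text
the job is handed in; nothing more can be done
None
```

The job is done and handed in at about 45 s of the 210 s allowed. No verdict is reported.

- **Trip:** I pressed the test button and the lever dropped, which I confirmed by image. It stayed down while I worked on the cradle. At the end I swung the lever back up and let go. It stays up by itself, at the same pixel position as at the start.
- **Dish:** it lies flat on the bench at about (0.44, −0.02).
- **Jars:** four were present. One lies in each groove, and the fourth rests in the gap on the +y side. I left the orange and brown look-alikes alone.
- **Bystanders:** I touched nothing else on the bench. I checked the bystanders only by eye in the pictures, and the last views did not show all of them.

The middle jar first went in about 5 mm off centre along the groove. I re-gripped it and moved it, and the next picture showed it in line.

In the last checks the three lower jars were in line to about 1 mm and sat 1 to 2.5 mm towards −x of the groove centres. The upper jar sat about 2 mm further +x than the two below it. It did not move between the picture after placing and the last one. These figures come from camera measurements with a few millimetres of uncertainty: the camera and the arm disagreed by about 2.5 mm in y at the cradle.

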